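Set up the counter padlock display

ROBOT

A 7-joint arm with a two-finger parallel gripper is mounted at the origin on a cart in front of the work surface, level with it; the furniture and walls round the work are solid. World frame = base frame: x ahead of the robot, y to its left, z up, the work surface at z = 0. Lengths are in mm, angles in degrees, forces in N, time in s.
With the tool pointing down it reaches from about 400 to 850 mm from the base axis. Payload 10.4 kg.
Tool frame: the origin (TCP) lies on the centre line of the jaws, within the pads' length; the fingertips stand 22 mm ahead of it and the grasp point (between the pads) lies 3 mm ahead of it; z points along the fingers, y is the direction in which the jaws open and shut (so a half turn about z gives the same grasp; the last joint's range is limited). The gripper opens to 87 mm and grips with 3 to 60 N. Pads are 19 mm wide; open, the fingers measure 117 mm over their backs; the gripper's body (75 mm by 190 mm) begins 51 mm behind the grasp point.
Start: joints at [-1.295, 19.034, -3.707, 83.658, 1.238, 77.344, -5.071], TCP at [625.02, 0.018, 244.576] pointing down, gripper open.
Joint ranges: [-148.97, 148.97], [-28.65, 121.19], [-84.17, 76.75], [9.2, 138.47], [-72.65, 252.65], [3.7, 117.97], [-149.18, 149.18]. Speed limits (degrees/s): [127.2, 127.2, 159.86, 159.86, 180, 180, 180].

INTERFACE

Orientations are given as [roll, pitch, yaw] about the fixed x, y, z axes, in that order (R = Rz(yaw) Ry(pitch) Rx(roll)).
In Python, from plant import readout, grab_frame, camera_params, arm gives the robot as it stands.
- The arm moves only by the tool drive_tool, never from a script. Its argument "plan" is a list of rows, each a list of 7 numbers: the shift along the world's x, y, z in m, then the turn, a rotation vector about the world's x, y, z in degrees, then the closure, from 0 (fully open) to 1 (shut). A call has 1 to 12 rows; each row shifts and turns the commanded pose from where the row before left it; what a row does not reach is not made up. A row lasts 1/8 s, in which the tool goes at most 62.5 mm and 10.7 degrees, less where a joint would pass 70% of its speed; a pose out of reach is approached as far as the arm can. A call with a gripper value outside its range is refused whole. The fingers move at their own pace and stop on an object; "newtons" is the grip in N (left out, the last holds). Time passes only in rows, so rows that do not move let the fingers close. It gives the time, the measured TCP pose, the force and the opening at its end, in the units of the state.
- readout.get_obs(): the state, without advancing time (a new reading comes with each control period).
- grab_frame(name): name is "scene" or "side" or "wrist"; returns the picture (480x640x3 uint8, blue, green, red); there is no depth.
- camera_params(name): a dict with "K" (3x3 intrinsics, pixels), "R" (3x3) and "t" (3): a world point X has camera coordinates R X + t; the wrist camera has in their place "mount" (4x4, takes a point from camera to tool coordinates, whose origin is the TCP and whose axes are the flange's). Camera axes: x right, y down, z forward; pixel columns grow to the right and rows downward; lengths in mm; the calibration is good to about 2 mm. The wrist camera is an equidistant fisheye: a pixel r from the principal point sees the ray r / f radians off the axis. A picture is of the moment at which its call begins: read the wrist's pose just before it. camera_params takes no time and is no camera call.
- arm.sign_off(): hands the job in, once; it reports no verdict.
The state is a dict: "t": time; "qpos": joint angles; "qd": joint speeds; "joint_efforts": joint torques, N m; "ee_pos": TCP position; "eef_rot": TCP orientation; "wrist_force": force on the tool from outside, world axes, zero at the start; "torque": the same for the moment, N m; "gripper_width": opening from 0.0 (shut) to 1.0 (fully open).
Only numpy, scipy, OpenCV 4.12 (cv2) and the standard library are available. Lean on these libraries where they do the work, as an engineer would, in place of code of your own. Each camera call takes 0.05 s, during which the arm holds its last target.

TASK

Set up the padlock display on the black rubber counter mat: first clear the white carton off the mat by stacking it squarely on the brown carton, then lay the wooden H-shaped base flat in the middle of the mat, lined up with it, and stand the steel hook stand in the base's recess with its arm pointing to the front of the bench (towards you). Then hang every padlock on the arm by its shackle, one at a time, the largest first and the rest in order of size; do not disturb the bottle, tape measure, tin or screwdriver.

Things in the scene. Friction and masses are not known exactly. Their poses are not given: they have to be found in the camera images.
- mat: black ribbed rubber counter mat, 220 x 170 x 3 mm, fixed; origin at the centre of its underside (bench top), x along its long side (pointing away from the robot, +-0.25 rad), z up. The white carton stands on it at the start.
- carton_white: white carton with a dark label, 66 (x) x 100 (y) x 45 (z) mm, 0.3 kg, closed; origin at the centre of its underside. Grip across the 66 mm.
- carton_brown: brown carton with a red label, 70 (x) x 110 (y) x 52 (z) mm, 0.35 kg, closed, standing on the bench to the left of the mat; origin at the centre of its underside.
- base: H-shaped wooden base, 0.55 kg, 182 (x) x 128 (y) x 22 (z) mm, same after a half turn; origin at the centre of its underside. Two cross bars (52 mm in x, centred at x = +-65 mm) and between them a waist 58 mm wide (y), 78 mm long: pinch the waist from above. Dark lips 5 mm high on the bars bound a recess 150 (x) x 100 (y) mm, floor 22 mm above the origin.
- stand: steel hook stand, 0.75 kg; origin at the centre of the underside of its grey foot plate, 140 (x) x 90 (y) x 8 (z) mm, which fits in the base's recess with 5 mm to spare each side. A 10 mm post at x = +58 mm rises and bends over into a level arm towards -x. Can be carried by the arm; centre of mass about above the foot's centre.
- hook_mid (a point): point on the axis of the stand's arm above the foot's centre, 130 mm above the origin; axes as the stand's. The arm is round, 8 mm thick, straight and level from 44 mm on the post's side (+x) to -75 mm.
- hook_tip (a point): turned-up free end of the stand's arm, at x = -82 mm, 5 mm above the arm's axis, with a black ball cap 10 mm thick (top 10 mm above the arm's axis); axes as the stand's.
- padlock_64: brass padlock, largest of five sizes (three or four are present), body 25 (x) x 64 (y) x 45 (z) mm, about 0.3 kg, standing with its steel shackle up; origin at the centre of its underside. Shackle bar 9 mm thick; its opening, seen along x, is 36 mm wide and 25 mm high, round at the top. Grip the body across its width (y): the opening stays clear for the arm.
- padlock_64_eye (a point): centre of the underside of that padlock's shackle crown (the point that rests on the arm), 70 mm above its origin; axes as the padlock's.
- padlock_57: brass padlock, second of five sizes (three or four are present), body 24 (x) x 57 (y) x 43 (z) mm, about 0.25 kg, standing with its steel shackle up; origin at the centre of its underside. Shackle bar 8.6 mm thick; its opening, seen along x, is 32 mm wide and 25 mm high, round at the top. Grip the body across its width (y): the opening stays clear for the arm.
- padlock_57_eye (a point): centre of the underside of that padlock's shackle crown (the point that rests on the arm), 68 mm above its origin; axes as the padlock's.
- padlock_50: brass padlock, third of five sizes (three or four are present), body 23 (x) x 50 (y) x 41 (z) mm, about 0.2 kg, standing with its steel shackle up; origin at the centre of its underside. Shackle bar 8 mm thick; its opening, seen along x, is 29 mm wide and 25 mm high, round at the top. Grip the body across its width (y): the opening stays clear for the arm.
- padlock_50_eye (a point): centre of the underside of that padlock's shackle crown (the point that rests on the arm), 66 mm above its origin; axes as the padlock's.
- padlock_43: brass padlock, fourth of five sizes (three or four are present), body 22 (x) x 43 (y) x 39 (z) mm, about 0.16 kg, standing with its steel shackle up; origin at the centre of its underside. Shackle bar 7.6 mm thick; its opening, seen along x, is 25 mm wide and 25 mm high, round at the top. Grip the body across its width (y): the opening stays clear for the arm.
- padlock_43_eye (a point): centre of the underside of that padlock's shackle crown (the point that rests on the arm), 64 mm above its origin; axes as the padlock's.
- padlock_36: brass padlock, smallest of five sizes (three or four are present), body 22 (x) x 36 (y) x 37 (z) mm, about 0.12 kg, standing with its steel shackle up; origin at the centre of its underside. Shackle bar 7 mm thick; its opening, seen along x, is 21 mm wide and 25 mm high, round at the top. Grip the body across its width (y): the opening stays clear for the arm.
- padlock_36_eye (a point): centre of the underside of that padlock's shackle crown (the point that rests on the arm), 62 mm above its origin; axes as the padlock's.
- oil_bottle: white oil bottle with red spout, 46 mm wide, 150 mm tall, standing; a bystander; origin at the centre of its underside.
- tape_measure: yellow tape measure, 64 x 78 x 35 mm; a bystander.
- pin_tin: small blue and white tin, 66 x 94 x 30 mm; a bystander.
- screwdriver_orange: screwdriver with orange handle, 197 mm long, 28 mm thick; a bystander lying behind the work.

How it is judged (in metres and radians):
On the way, in this order (a step that is already met when the one before it is completed fails the run):
1. The white carton is off the mat and stands squarely on the brown carton, let go (z of carton_white in the frame of carton_brown between 0.049 and 0.056 m and horizontal distance between carton_white and carton_brown below 0.018 m and angle between the y axis of carton_white and the y axis of carton_brown, either way round below 0.22 rad and angle between carton_white's own z axis and vertical below 0.06 rad and contact force between the fingers and carton_white below 0.05 N), for 0.3 s.
2. The wooden base lies flat in the middle of the mat, long side along the mat's long side, let go (x of base in the frame of mat between -0.025 and 0.025 m and y of base in the frame of mat between -0.025 and 0.025 m and z of base in the frame of mat between 0 and 0.006 m and angle between base's own z axis and vertical below 0.05 rad and angle between the x axis of base and the x axis of mat, either way round below 0.22 rad and contact force between the fingers and base below 0.05 N), for 0.3 s.
3. The hook stand stands flat inside the lips of the base, its arm pointing to the front of the bench, let go (x of base in the frame of mat between -0.025 and 0.025 m and y of base in the frame of mat between -0.025 and 0.025 m and z of base in the frame of mat between 0 and 0.006 m and angle between base's own z axis and vertical below 0.05 rad and angle between the x axis of base and the x axis of mat, either way round below 0.22 rad and z of stand in the frame of base between 0.019 and 0.0245 m and horizontal distance between stand and base below 0.011 m and angle between stand's own z axis and vertical below 0.04 rad and angle between the x axis of stand and the x axis of base, either way round below 0.15 rad and x of hook_tip in the frame of mat below -0.04 m and contact force between the fingers and stand below 0.05 N), for 0.3 s.
4. The 64 mm padlock hangs by its shackle on the arm, let go (x of padlock_64_eye in the frame of stand between -0.08 and 0.05 m and y of padlock_64_eye in the frame of stand between -0.01 and 0.01 m and z of padlock_64_eye in the frame of stand between 0.127 and 0.143 m and angle between padlock_64's own z axis and vertical below 0.3 rad and contact force between the fingers and padlock_64 below 0.05 N), for 0.3 s.
5. The 57 mm padlock hangs by its shackle on the arm, let go (x of padlock_57_eye in the frame of stand between -0.08 and 0.05 m and y of padlock_57_eye in the frame of stand between -0.01 and 0.01 m and z of padlock_57_eye in the frame of stand between 0.127 and 0.143 m and angle between padlock_57's own z axis and vertical below 0.3 rad and contact force between the fingers and padlock_57 below 0.05 N), for 0.3 s.
6. The 50 mm padlock hangs by its shackle on the arm, let go (x of padlock_50_eye in the frame of stand between -0.08 and 0.05 m and y of padlock_50_eye in the frame of stand between -0.01 and 0.01 m and z of padlock_50_eye in the frame of stand between 0.127 and 0.143 m and angle between padlock_50's own z axis and vertical below 0.3 rad and contact force between the fingers and padlock_50 below 0.05 N), for 0.3 s.
7. The 43 mm padlock hangs by its shackle on the arm, let go (x of padlock_43_eye in the frame of stand between -0.08 and 0.05 m and y of padlock_43_eye in the frame of stand between -0.01 and 0.01 m and z of padlock_43_eye in the frame of stand between 0.127 and 0.143 m and angle between padlock_43's own z axis and vertical below 0.3 rad and contact force between the fingers and padlock_43 below 0.05 N), for 0.3 s.
8. The 36 mm padlock hangs by its shackle on the arm, let go (x of padlock_36_eye in the frame of stand between -0.08 and 0.05 m and y of padlock_36_eye in the frame of stand between -0.01 and 0.01 m and z of padlock_36_eye in the frame of stand between 0.127 and 0.143 m and angle between padlock_36's own z axis and vertical below 0.3 rad and contact force between the fingers and padlock_36 below 0.05 N), for 0.3 s.
At the end, for the whole second after the job is handed in: White carton on the brown one (18 mm, 0.22 rad); base flat on the mat (25 mm each way, 0.22 rad); stand flat within the base's lips (11 mm), arm to the front; every padlock present hanging upright on the arm between post and turned-up end; all at rest (z of carton_white in the frame of carton_brown between 0.049 and 0.056 m and horizontal distance between carton_white and carton_brown below 0.018 m and angle between the y axis of carton_white and the y axis of carton_brown, either way round below 0.22 rad and angle between carton_white's own z axis and vertical below 0.06 rad and x of base in the frame of mat between -0.025 and 0.025 m and y of base in the frame of mat between -0.025 and 0.025 m and z of base in the frame of mat between 0 and 0.006 m and angle between base's own z axis and vertical below 0.05 rad and angle between the x axis of base and the x axis of mat, either way round below 0.22 rad and z of stand in the frame of base between 0.019 and 0.0245 m and horizontal distance between stand and base below 0.011 m and angle between stand's own z axis and vertical below 0.04 rad and angle between the x axis of stand and the x axis of base, either way round below 0.15 rad and x of hook_tip in the frame of mat below -0.04 m and x of padlock_64_eye in the frame of stand between -0.08 and 0.05 m and y of padlock_64_eye in the frame of stand between -0.01 and 0.01 m and z of padlock_64_eye in the frame of stand between 0.127 and 0.143 m and angle between each of padlock_64, padlock_57, padlock_50, padlock_43, padlock_36's own z axis and vertical below 0.3 rad and linear speed of each of padlock_64, padlock_57, padlock_50, padlock_43, padlock_36, stand, base, carton_white below 0.03 m/s and x of padlock_57_eye in the frame of stand between -0.08 and 0.05 m and y of padlock_57_eye in the frame of stand between -0.01 and 0.01 m and z of padlock_57_eye in the frame of stand between 0.127 and 0.143 m and x of padlock_50_eye in the frame of stand between -0.08 and 0.05 m and y of padlock_50_eye in the frame of stand between -0.01 and 0.01 m and z of padlock_50_eye in the frame of stand between 0.127 and 0.143 m and x of padlock_43_eye in the frame of stand between -0.08 and 0.05 m and y of padlock_43_eye in the frame of stand between -0.01 and 0.01 m and z of padlock_43_eye in the frame of stand between 0.127 and 0.143 m and x of padlock_36_eye in the frame of stand between -0.08 and 0.05 m and y of padlock_36_eye in the frame of stand between -0.01 and 0.01 m and z of padlock_36_eye in the frame of stand between 0.127 and 0.143 m); the robot touches nothing.
It fails at once if oil bottle pushed about or knocked over (distance of oil_bottle from where it was at the start of the episode above 0.03 m).
It fails at once if tape measure pushed about or knocked over (distance of tape_measure from where it was at the start of the episode above 0.03 m).
It fails at once if pin tin pushed about or knocked over (distance of pin_tin from where it was at the start of the episode above 0.03 m).
It fails at once if screwdriver orange pushed about or knocked over (distance of screwdriver_orange from where it was at the start of the episode above 0.03 m).
Of padlock_64, padlock_57, padlock_50, padlock_43, padlock_36 only 3 to 4 are there at a start; the rules pass over those that are not, and their reading is None.
At some moment in a run one of carton_brown, stand may be knocked a few centimetres aside while the robot is not near it.
It also fails if it takes over 210 s, if anything falls off the work surface, if the arm or the gripper's body presses on something with over 40 N, if the wrist force passes 120 N, or if a joint passes its speed limit or range.

## Working session

There is one attempt and no reset: what is moved stays moved. The work goes in short steps, Python scripts to look and compute and a tool call to move; the robot and the scene stay as the last step left them, time stands still between calls to the robot, and variables do not carry over. Pictures are saved under pics/ and viewed, and the job is handed in when it is done.

Besides the shell and the picture viewer there is one more tool, called after "Request:" as name(argument=value, ...), one argument or row to a line, values as JSON. drive_tool: Moves the arm, as the interface text tells. Its arguments: {"type":"object","properties":{"plan":{"type":"array"},"newtons":{"type":"number"}},"required":["plan"]}

```bash
ls; mkdir -p pics; python3 - <<'E'
from plant import readout, grab_frame, camera_params, arm
import cv2
print(readout.get_obs())
for n in ("scene","side","wrist"):
    print(n,camera_params(n))
    cv2.imwrite(f"pics/{n}0.png",grab_frame(n))
E
```

```text
pics
{'t': 0.0, 'qpos': array([-1.2941277 , 19.07210968, -3.70724595, 83.70703726,  1.23501705,
       77.34502727, -5.07022062]), 'qd': array([-0.03690538, -0.05111461, -0.04888232, -0.05141499,  0.03060045,
        0.09027444,  0.01862303]), 'joint_efforts': array([-1.20520472e-04, -6.23245955e+01,  2.44190963e-02, -3.89891267e+01,
       -6.13984605e-02,  3.97891912e-02,  1.87085252e-04]), 'ee_pos': array([6.24623517e+02, 2.36498985e-03, 2.43743858e+02]), 'eef_rot': array([-1.79915551e+02,  1.46326443e-03,  9.00005617e+01]), 'wrist_force': array([-0.50485802,  1.01813006, -0.4496026 ]), 'torque': array([ 0.00109396, -0.01805979,  0.01979895]), 'gripper_width': 1.0014250451281652}
scene {'K': array([[495.66742022,   0.        , 320.02431901],
       [  0.        , 495.66742022, 238.86259228],
       [  0.        ,   0.        ,   1.        ]]), 'R': array([[ 0.81575958, -0.57806141, -0.01952715],
       [-0.37247775, -0.49921258, -0.78233441],
       [ 0.44248913,  0.64547022, -0.62255246]]), 't': array([-479.50306116,  300.61187275, 1242.38620337])}
side {'K': array([[568.39427589
[... 198 characters left out ...]
,
       [-1.21125928e-02, -3.95881203e-01, -9.18221846e-01],
       [ 3.95111504e-04,  9.18287245e-01, -3.95914612e-01]]), 't': array([-559.04862849,  121.86544809, 1524.61956531])}
wrist {'K': array([[371.64829954,   0.        , 319.68455223],
       [  0.        , 371.64829954, 249.80471494],
       [  0.        ,   0.        ,   1.        ]]), 'mount': array([[-5.21657777e-04, -9.57094667e-01, -2.89774957e-01,
         7.99212124e+01],
       [ 9.99998464e-01, -9.84179362e-04,  1.45042155e-03,
        -1.74755960e-01],
       [-1.67338126e-03, -2.89773756e-01,  9.57093710e-01,
        -1.40791500e+02],
       [ 0.00000000e+00,  0.00000000e+00,  0.00000000e+00,
         1.00000000e+00]])}
```

View pics/scene0.png

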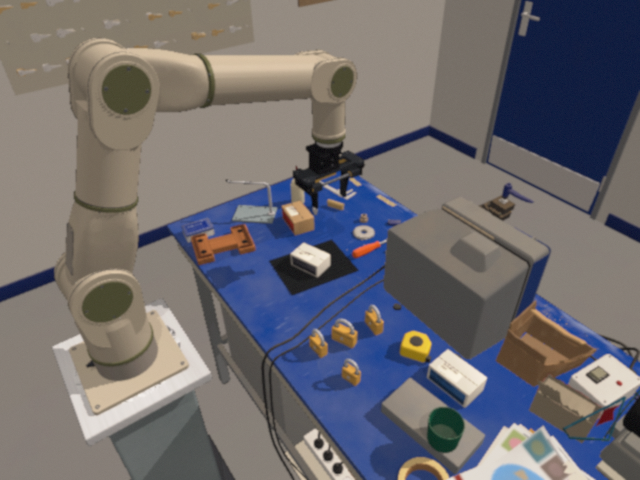

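View pics/side0.png

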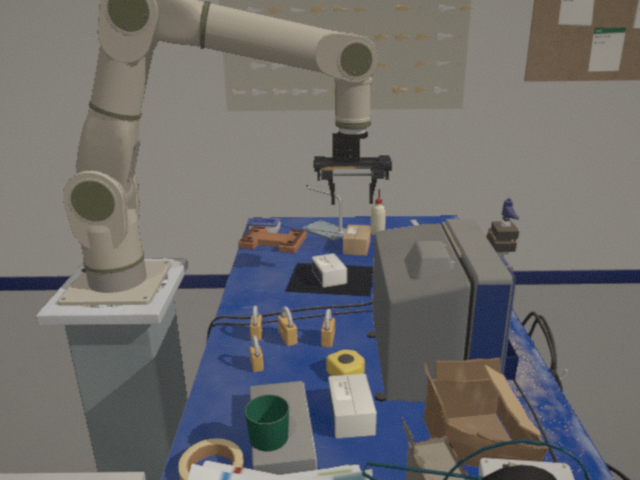

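View pics/wrist0.png

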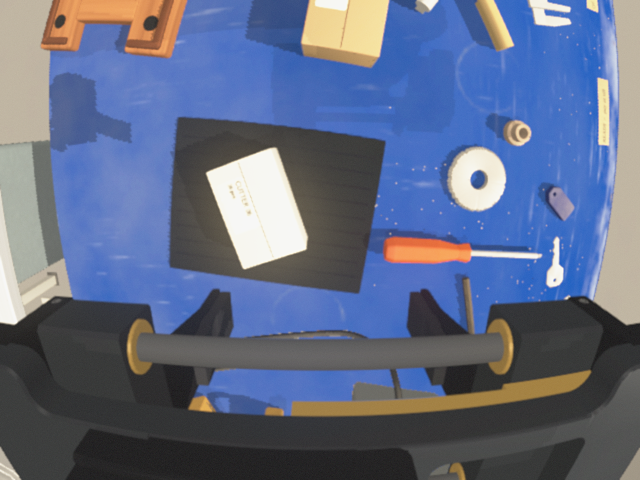

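The wrist view shows the mat (corners about 178,118 / 385,140 / 360,292 / 170,267) with the white carton on it, the brown carton at (345,30) and the base's edge at top left. Scene and side show 4 padlocks and the stand behind the base. Next I'll write the helpers.

```bash
cat > h.py <<'E'
from plant import readout, grab_frame, camera_params, arm
import numpy as np, cv2, json
from scipy.spatial.transform import Rotation as Ro
from scipy.optimize import least_squares
def shot(name, tag, crop=None, scale=1):
    o=readout.get_obs(); im=grab_frame(name)
    cv2.imwrite(f"pics/{tag}.png",im)
    json.dump(dict(cam=name,p=list(o['ee_pos']),r=list(o['eef_rot'])),open(f"pics/{tag}.json","w"))
    print(tag,'t',round(o['t'],2),np.round(o['ee_pos'],1),np.round(o['eef_rot'],1),'w',round(o['gripper_width'],3),'F',np.round(o['wrist_force'],1))
    if crop: zoom(tag,crop,scale)
    return im
def zoom(tag,crop,scale,out=None):
    im=cv2.imread(f"pics/{tag}.png"); x0,y0,x1,y1=crop
    c=cv2.resize(im[y0:y1,x0:x1],None,fx=scale,fy=scale,interpolation=cv2.INTER_CUBIC)
    st=10 if scale>=4 else 20
    for x in range((x0//st+1)*st,x1,st):
        cv2.line(c,((x-x0)*scale,0),((x-x0)*scale,6),(0,255,0),1); cv2.putText(c,str(x),((x-x0)*scale-8,16),0,.35,(0,255,0),1)
    for y in range((y0//st+1)*st,y1,st):
        cv2.line(c,(0,(y-y0)*scale),(6,(y-y0)*scale),(0,255,0),1); cv2.putText(c,str(y),(8,(y-y0)*scale+4),0,.35,(0,255,0),1)
    cv2.imwrite(f"pics/{out or tag+'_z'}.png",c)
class Cam:
    def __init__(s,tag):
        m=json.load(open(f"pics/{tag}.json")); s.n=m['cam']; c=camera_params(s.n); s.K=c['K']
        if s.n=='wrist':
            T=np.eye(4);T[:3,:3]=Ro.from_euler('xyz',m['r'],degrees=True).as_matrix();T[:3,3]=m['p']
            W=np.linalg.inv(T@c['mount']); s.R=W[:3,:3];s.t=W[:3,3]
        else: s.R=c['R'];s.t=c['t']
    def proj(s,X):
        X=np.atleast_2d(X)@s.R.T+s.t
        if s.n=='wrist':
            rho=np.hypot(X[:,0],X[:,1]);th=np.arctan2(rho,X[:,2]);d=X[:,:2]*(th/np.maximum(rho,1e-9))[:,None]
        else: d=X[:,:2]/X[:,2:]
        return d*s.K[0,0]+s.K[:2,2]
    def ray(s,px):
        d=(np.atleast_2d(px)-s.K[:2,2])/s.K[0,0]
        if s.n=='wrist':
            th=np.linalg.norm(d,axis=1);v=np.c_[d*(np.sin(th)/np.maximum(th,1e-9))[:,None],np.cos(th)]
        else: v=np.c_[d,np.ones(len(d))]
        return -s.R.T@s.t, v@s.R
    def atz(s,px,z):
        o,v=s.ray(px); return o+v*((z-o[2])/v[:,2])[:,None]
def fit(obs,x0,z=0.):
    """obs: list of (Cam, [model pts], [pixels]); fit x,y,yaw(deg) at z"""
    def f(p):
        R=Ro.from_euler('z',p[2],degrees=True).as_matrix()
        return np.concatenate([(c.proj(np.array(M,float)@R.T+[p[0],p[1],z])-np.array(P)).ravel() for c,M,P in obs])
    r=least_squares(f,x0,loss='soft_l1',x_scale=[1,1,1]); print('fit',np.round(r.x,1),'res px',np.round(r.fun,1)); return r.x
E
python3 - <<'E'
from h import *
for n in ("scene","side","wrist"):
    json.dump(dict(cam=n,p=[624.62,0,243.74],r=[-179.9155,0,90]),open(f"pics/{n}0.json","w"))
c=Cam('wrist0')
print(c.atz([[178,118],[385,140],[360,292],[170,267]],3).round(1))
print(c.atz([[303,56],[378,67],[42,48],[163,57]],0).round(1))
zoom('wrist0',(160,100,400,300),3,'w_a'); zoom('scene0',(160,160,360,300),4,'s_a');zoom('scene0',(290,290,400,400),6,'s_b')
zoom('side0',(230,170,430,300),4,'d_a')
zoom('side0',(230,290,350,380),6,'d_b')
E
```

```text
[[475.1 110.    3. ]
 [691.5  81.6   3. ]
 [669.8 -85.    3. ]
 [452.1 -56.2   3. ]]
[[607.8 169.1   0. ]
 [684.3 158.5   0. ]
 [276.8 228.    0. ]
 [456.  180.6   0. ]]
```

View pics/w_a.png

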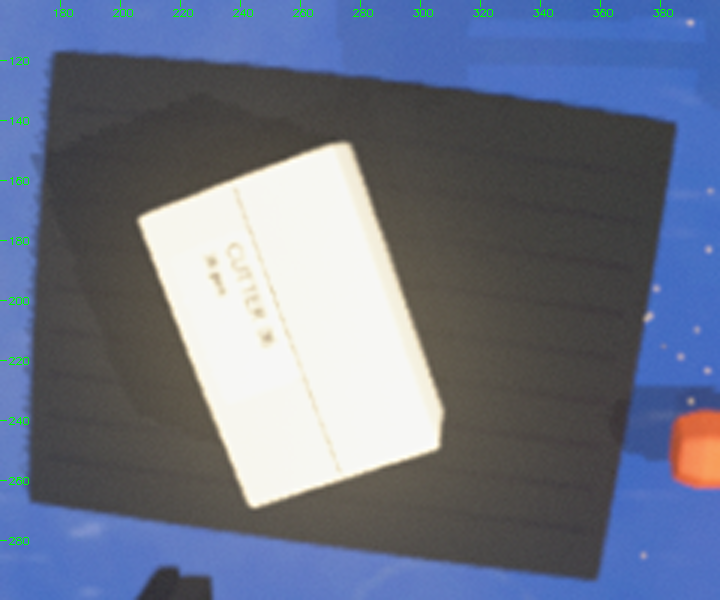

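View pics/s_a.png

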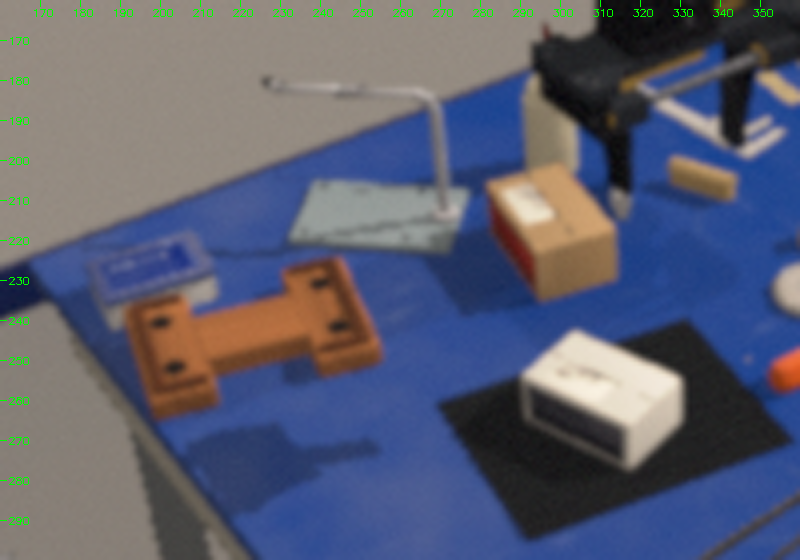

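View pics/d_b.png

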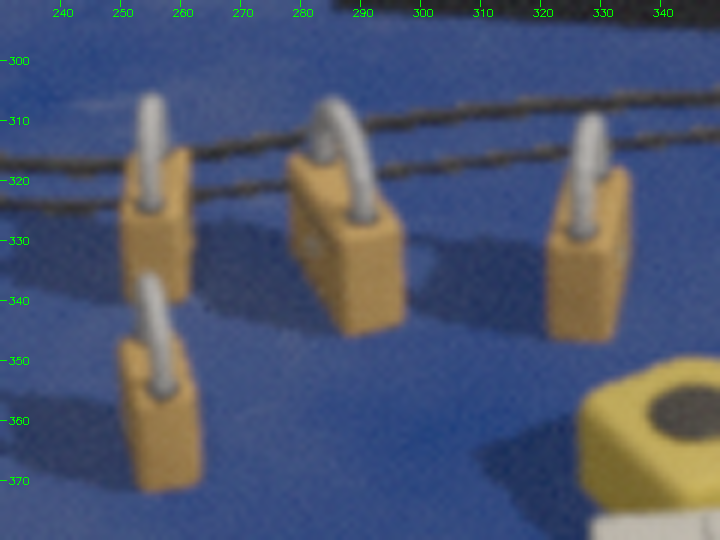

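```bash
python3 - <<'E'
from h import *
c=Cam('wrist0')
fit([(c,[[-110,85,3],[110,85,3],[110,-85,3],[-110,-85,3]],[[177.5,117.5],[385,140.5],[359.5,292.5],[170,266.5]])],[572,12,-7])
fit([(c,[[-33,50,45],[33,50,45],[33,-50,45],[-33,-50,45]],[[206.5,172],[275,147.5],[306,249.5],[243,268.5]])],[550,30,20],3)
s=Cam('scene0')
# brown carton from scene: top corners  TL(286,208)?, 
print(s.atz([[287,206],[300.5,201],[313,216.5],[295,224]],52).round(1), c.atz([[303,56],[378,67]],0).round(1))
# base
print(s.atz([[198,259],[254,246],[244,225],[191,236]],22).round(1))
# stand foot
print(s.atz([[239,205],[277,207],[271,223],[232,221]],8).round(1))
d=Cam('side0')
E
```

```text
fit [571.8  12.4  -7.7] res px [-0.3 -0.7  0.7 -0.7  0.   0.8 -0.5  1.2]
fit [566.3  16.3  17.1] res px [ 0.6 -0.8 -1.5  0.4  0.9  0.1 -0.4  0.2]
[[640.2 264.   52. ]
 [693.  261.5  52. ]
 [675.9 162.2  52. ]
 [606.7 163.2  52. ]] [[607.8 169.1   0. ]
 [684.3 158.5   0. ]]
[[294.2 225.7  22. ]
 [461.9 178.4  22. ]
 [489.4 294.2  22. ]
 [323.7 344.6  22. ]]
[[539.5 426.8   8. ]
 [640.7 335.3   8. ]
 [575.4 267.    8. ]
 [475.2 356.2   8. ]]
```

View pics/d_a.png

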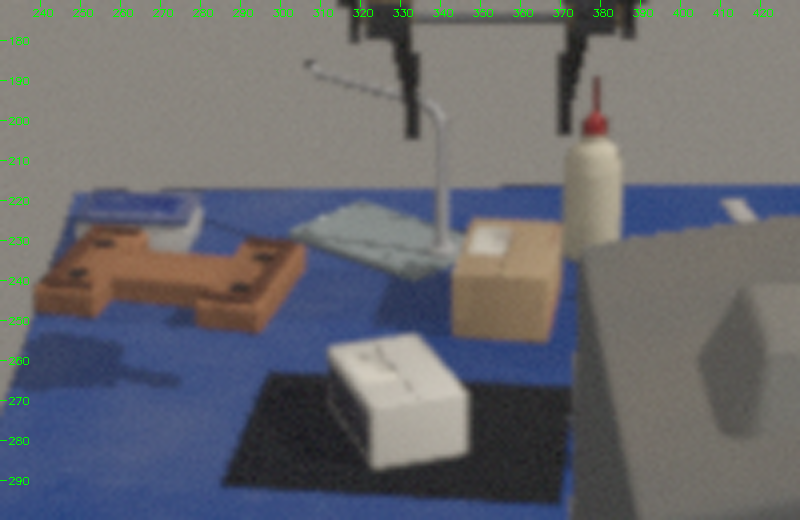

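View pics/s_b.png

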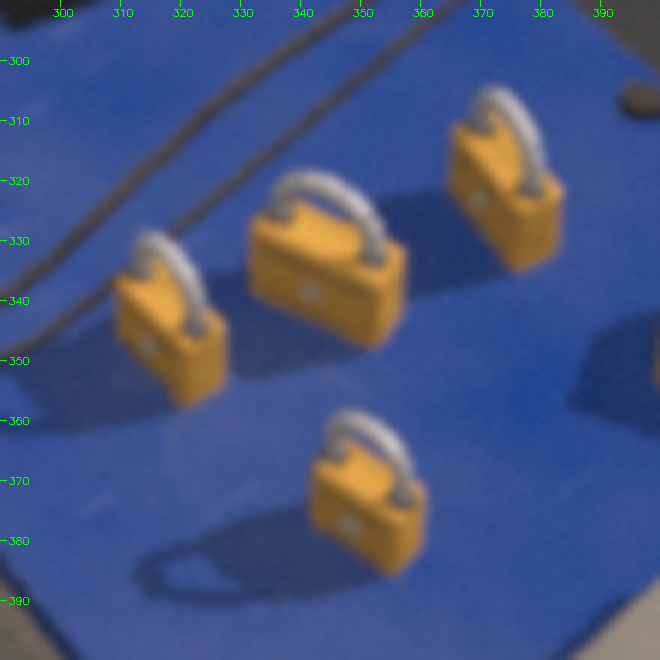

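Request:
drive_tool(
  plan=[
    [-0.029,0.008,-0.04,0,0,8.5,0],
    [-0.029,0.008,-0.04,0,0,8.6,0],
    [0,0,-0.045,0,0,0,0],
    [0,0,-0.045,0,0,0,0],
    [0,0,-0.02,0,0,0,0],
    [0,0,0,0,0,0,0],
    [0,0,0,0,0,0,0],
  ],
  newtons=20,
)

```text
t: 1.02
ee_pos: [567.7, 16.1, 55.6]
eef_rot: [179.9, 0.0, 107.1]
wrist_force: [-0.0, 0.2, -0.1]
gripper_width: 1.0
```

Request:
drive_tool(
  plan=[
    [-0.001,0,-0.017,0,0,0,0],
    [0,0,0,0,0,0,0.6],
    [0,0,0,0,0,0,0.6],
    [0,0,0,0,0,0,0.6],
    [0,0,0,0,0,0,0.6],
    [0,0,0,0,0,0,0.6],
    [0,0,0,0,0,0,0.6],
  ],
  newtons=20,
)

```text
t: 1.9
ee_pos: [566.1, 16.0, 37.9]
eef_rot: [180.0, 0.0, 107.1]
wrist_force: [-1.9, 0.3, 3.6]
gripper_width: 0.748
```

Request:
drive_tool(
  plan=[
    [0,0,0.03,0,0,0,0.6],
    [0,0,0.05,0,0,0,0.6],
    [0,0.02,0.05,0,0,0,0.6],
    [0.01,0.03,0.04,0,0,0,0.6],
    [0.01,0.03,0.03,0,0,0,0.6],
    [0,0,0,0,0,0,0.6],
    [0,0,0,0,0,0,0.6],
  ],
)

```text
t: 2.78
ee_pos: [585.5, 95.4, 236.3]
eef_rot: [-179.9, 0.0, 107.1]
wrist_force: [-0.3, -0.9, -3.9]
gripper_width: 0.746
```

```bash
python3 - <<'E'
from h import *
shot('wrist','w1'); zoom('w1',(0,0,640,480),1)
E
```

```text
w1 t 2.77 [585.5  95.4 236.3] [-179.9    0.   107.1] w 0.746 F [-0.3 -0.9 -3.9]
```

View pics/w1.png

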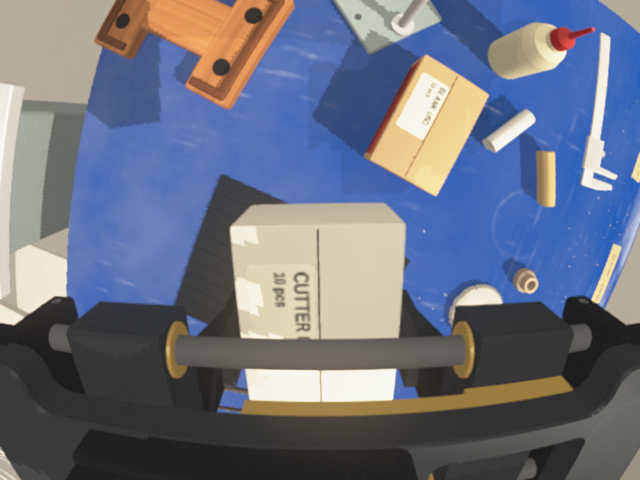

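```bash
python3 - <<'E'
from h import *
zoom('w1',(350,40,510,210),5)
E
```

```text
(no output)
```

View pics/w1_z.png

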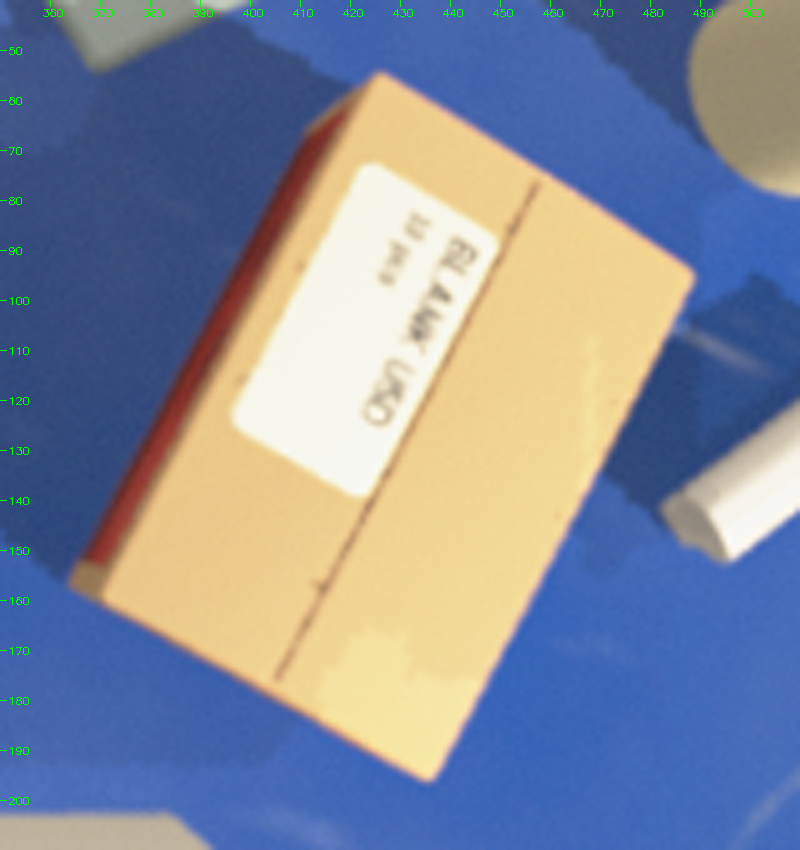

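```bash
python3 - <<'E'
from h import *
c=Cam('w1')
p=fit([(c,[[-35,55,52],[35,55,52],[35,-55,52],[-35,-55,52]],[[426,54.5],[489.5,95],[436,196],[370.5,160]])],[654,218,-8],0)
zoom('w1',(90,0,450,180),2,'w1_b')
E
```

```text
fit [652.8 217.1  -9.8] res px [-0.1 -0.4  0.2 -0.   0.5  0.8 -0.4 -0.2]
```

View pics/w1_b.png

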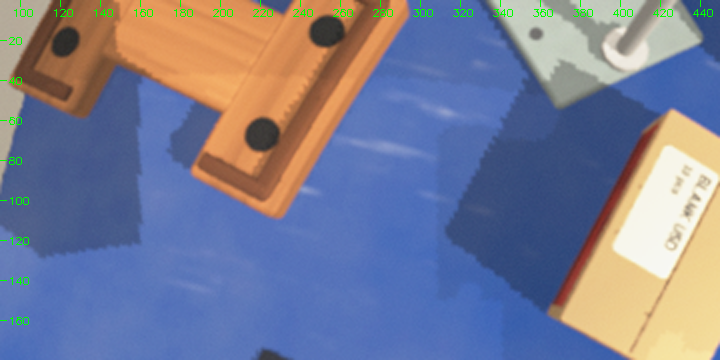

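```bash
python3 - <<'E'
from h import *
c=Cam('w1'); s=Cam('scene0'); d=Cam('side0')
print('side',d.atz([[372.5,236]],0).round()); 
print('side spout tip',d.atz([[379,188]],150).round(), 'wrist tip', c.atz([[594,29]],150).round(), 'wrist base', c.atz([[493,60]],0).round(), c.atz([[500,75]],0).round())
E
```

```text
side [[709. 307.   0.]]
side spout tip [[729. 336. 150.]] wrist tip [[727. 329. 150.]] wrist base [[711. 320.   0.]] [[723. 307.   0.]]
```

Request:
drive_tool(
  plan=[
    [0.022,0.04,0,0,0,-9,0.6],
    [0.022,0.04,0,0,0,-9,0.6],
    [0.0233,0.0417,-0.02,0,0,-8.9,0.6],
    [0,0,-0.04,0,0,0,0.6],
    [0,0,-0.04,0,0,0,0.6],
    [0,0,-0.025,0,0,0,0.6],
    [0,0,0,0,0,0,0.6],
    [0,0,0,0,0,0,0.6],
  ],
)

```text
t: 3.82
ee_pos: [653.8, 217.2, 113.5]
eef_rot: [179.9, -0.0, 80.2]
wrist_force: [0.1, -0.4, -3.1]
gripper_width: 0.746
```

```bash
python3 - <<'E'
from h import *
shot('wrist','w2'); 
E
```

```text
w2 t 3.83 [653.8 217.2 113.5] [179.9  -0.   80.2] w 0.746 F [ 0.1 -0.4 -3.1]
```

View pics/w2.png

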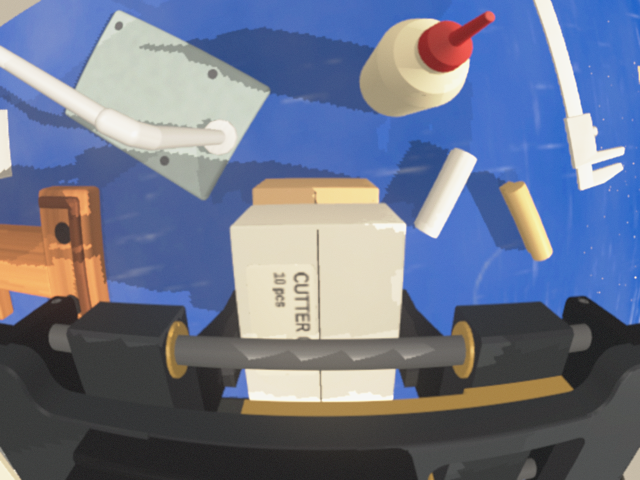

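The white carton hovers square above the brown one (brown's edge at (253–378,183)); stand and bottle are visible. I'll lower it.

Request:
drive_tool(
  plan=[
    [-0.001,0,-0.02,0,0,0,0.6],
    [0,0,-0.004,0,0,0,0.6],
    [0,0,-0.0025,0,0,0,0.6],
    [0,0,0,0,0,0,0.6],
    [0,0,0,0,0,0,0.6],
  ],
)

```text
t: 4.5
ee_pos: [652.3, 217.7, 86.9]
eef_rot: [180.0, -0.0, 80.2]
wrist_force: [-3.6, -1.3, 6.6]
gripper_width: 0.747
```

Contact made; release, then rise.

Request:
drive_tool(
  plan=[
    [0,0,0,0,0,0,0],
    [0,0,0,0,0,0,0],
    [0,0,0,0,0,0,0],
    [0,0,0,0,0,0,0],
    [0,0,0.03,0,0,0,0],
    [0,0,0.05,0,0,0,0],
    [-0.06,0,0.05,0,0,0,0],
    [-0.06,0,0.05,0,0,0,0],
    [-0.03,0.0,0,0,0,0,0],
    [0,0,0,0,0,0,0],
  ],
)

```text
t: 5.75
ee_pos: [525.0, 218.3, 247.3]
eef_rot: [179.9, -0.1, 80.3]
wrist_force: [0.5, 0.7, -0.0]
gripper_width: 1.001
```

```bash
python3 - <<'E'
from h import *
shot('wrist','w3'); 
E
```

```text
w3 t 5.75 [525.  218.3 247.3] [ 1.799e+02 -1.000e-01  8.030e+01] w 1.001 F [ 0.5  0.7 -0. ]
```

View pics/w3.png

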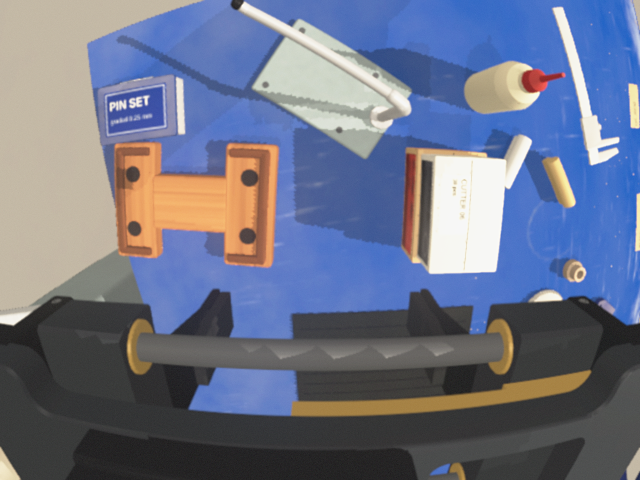

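```bash
python3 - <<'E'
from h import *
zoom('w3',(90,60,300,280),3,'w3_a'); zoom('w3',(220,0,430,170),4,'w3_b')
E
```

```text
(no output)
```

View pics/w3_a.png

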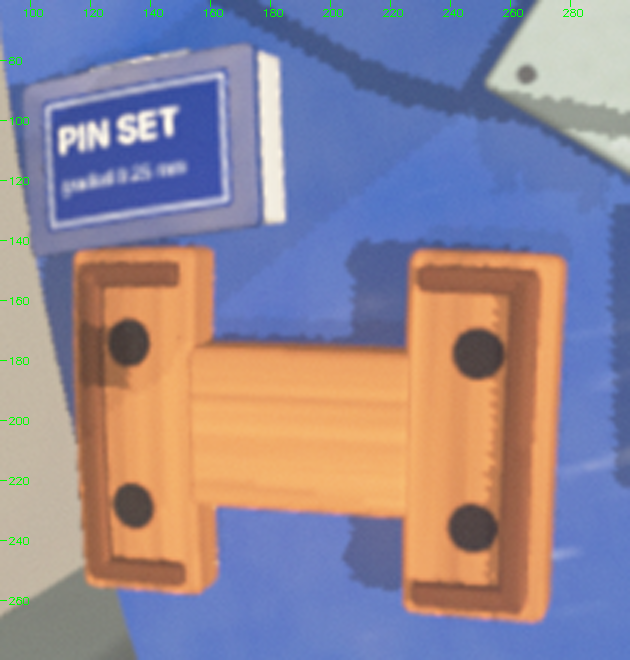

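View pics/w3_b.png

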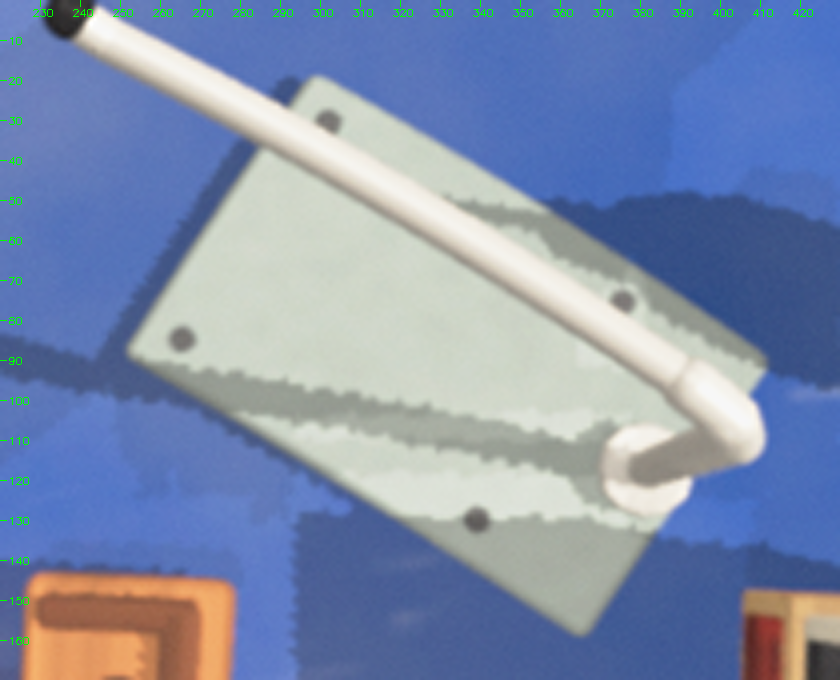

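```bash
python3 - <<'E'
from h import *
c=Cam('w3')
q=c.atz([[131.7,174.3],[133.3,228.3],[248.8,177.8],[247,235.7]],22);print(q.round(1),q.mean(0).round(1), np.degrees(np.arctan2(*(q[2:].mean(0)-q[:2].mean(0))[[1,0]])))
print(np.linalg.norm(q[0]-q[2]),np.linalg.norm(q[0]-q[1]),np.linalg.norm(q[2]-q[3]))
w=c.atz([[155,173.5],[225,176.5],[154,226],[224,232]],22);print(w.round(1),w.mean(0).round(1))
print(c.atz([[115,143],[226.5,143.5],[224.5,264.5],[118,254]],22).round(1), c.atz([[278,146],[272,267.5]],0).round(1))
p=fit([(c,[[-70,45,8],[70,45,8],[70,-45,8],[-70,-45,8]],[[299,18.5],[411,90.5],[365.5,159],[252,88]])],[560,345,-40],0)
R=Ro.from_euler('z',p[2],degrees=True)
for X in ([58,0,8],[-82,0,135],[0,0,130],[44,0,130]): print(X,c.proj(R.apply(X)+[p[0],p[1],0]).round(1))
E
```

```text
[[336.6 305.3  22. ]
 [322.1 247.4  22. ]
 [463.7 273.7  22. ]
 [449.3 215.7  22. ]] [392.9 260.5  22. ] -13.977768332074245
130.947849775155 59.75508903846256 59.79976741974201
[[364.7 299.6  22. ]
 [439.9 279.9  22. ]
 [348.6 244.9  22. ]
 [426.  223.9  22. ]] [394.8 262.1  22. ]
[[323.8 343.7  22. ]
 [448.1 312.1  22. ]
 [417.9 189.1  22. ]
 [292.  222.3  22. ]] [[496.  299.4   0. ]
 [463.7 170.2   0. ]]
fit [561.4 349.8 -42.8] res px [-0.3 -1.5  2.6 -0.1  0.3  1.8 -1.9 -0. ]
[58, 0, 8] [[380.4 118.3]]
[-82, 0, 135] [[239.1   3.7]]
[0, 0, 130] [[339.1  61.7]]
[44, 0, 130] [[392.4  97. ]]
```

```bash
python3 - <<'E'
from h import *
c=Cam('w3')
print(c.atz([[185,133],[185,77],[180,135]],0).round(1),c.atz([[176,136]],30).round(1))
print(readout.get_obs()['qpos'])
E
```

```text
[[399.4 334.8   0. ]
 [410.5 395.6   0. ]
 [393.2 334.1   0. ]] [[400.  331.3  30. ]]
[-18.53809195  12.33838075  -9.9527983   91.90980088   2.20655184
  75.87697691 -38.56217188]
```

Request:
drive_tool(
  plan=[
    [-0.022,0.007,0,0,0,-10.5,0.15],
    [-0.022,0.007,0,0,0,-10.5,0.15],
    [-0.022,0.007,0,0,0,-10.5,0.15],
    [-0.022,0.007,0,0,0,-10.5,0.15],
    [-0.022,0.007,0,0,0,-10.5,0.15],
    [-0.022,0.007,-0.02,0,0,-10.5,0.15],
    [0,0,-0.02,0,0,-10.5,0.15],
    [0,0,-0.02,0,0,-10.5,0.15],
    [0,0,-0.02,0,0,-10.3,0.15],
    [0,0,0,0,0,0,0.15],
    [0,0,0,0,0,0,0.15],
  ],
)

```text
t: 7.18
ee_pos: [394.9, 259.9, 166.6]
eef_rot: [-180.0, -0.0, -13.9]
wrist_force: [0.9, 0.7, 0.2]
gripper_width: 0.85
```

```bash
python3 - <<'E'
from h import *
shot('wrist','w4'); print(readout.get_obs()['qpos'].round())
E
```

```text
w4 t 7.17 [394.9 259.9 166.6] [-180.    -0.   -13.9] w 0.85 F [0.9 0.7 0.2]
[ -28.    4.  -11.  111.    1.   65. -144.]
```

View pics/w4.png

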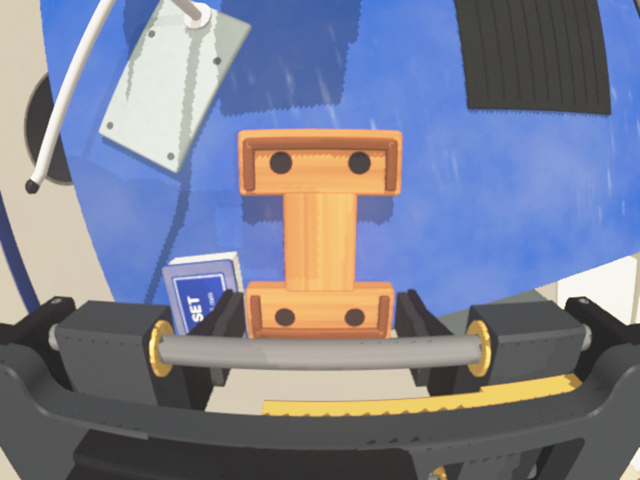

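```bash
python3 - <<'E'
from h import *
c=Cam('w4')
q=c.atz([[285,317],[354.5,317],[280.5,162.5],[359,162.5]],22);print(q.round(1),q.mean(0).round(1), np.degrees(np.arctan2(*(q[2:].mean(0)-q[:2].mean(0))[[1,0]])))
print(np.linalg.norm(q[0]-q[2]),np.linalg.norm(q[0]-q[1]),np.linalg.norm(q[2]-q[3]))
E
```

```text
[[337.4 305.3  22. ]
 [323.  247.2  22. ]
 [463.8 274.1  22. ]
 [449.3 215.8  22. ]] [393.4 260.6  22. ] -13.908099920240478
130.2059702430526 59.84269899227771 60.045325923863416
```

Request:
drive_tool(
  plan=[
    [-0.0015,0.0007,-0.04,0,0,0,0.15],
    [0,0,-0.045,0,0,0,0.15],
    [0,0,-0.04,0,0,0,0.15],
    [0,0,-0.015,0,0,0,0.15],
    [0,0,0,0,0,0,0.15],
    [0,0,0,0,0,0,0.7],
    [0,0,0,0,0,0,0.7],
    [0,0,0,0,0,0,0.7],
    [0,0,0,0,0,0,0.7],
    [0,0,0,0,0,0,0.7],
  ],
  newtons=40,
)

```text
t: 8.48
ee_pos: [393.5, 260.8, 27.2]
eef_rot: [-179.9, -0.1, -14.1]
wrist_force: [-2.0, -1.6, 7.4]
gripper_width: 0.657
```

Request:
drive_tool(
  plan=[
    [0,0,0.02,0,0,0,0.7],
    [0,0,0.05,0,0,0,0.7],
    [0.01,-0.02,0.05,0,0,0,0.7],
    [0.03,-0.04,0,0,0,0,0.7],
    [0.033,-0.045,0,0,0,2,0.7],
    [0.033,-0.045,0,0,0,2,0.7],
    [0.033,-0.045,0,0,0,2.4,0.7],
    [0.03,-0.04,0,0,0,0,0.7],
    [0.009,-0.013,0,0,0,0,0.7],
    [0,0,-0.03,0,0,0,0.7],
    [0,0,0,0,0,0,0.7],
    [0,0,0,0,0,0,0.7],
  ],
)

```text
t: 9.98
ee_pos: [570.7, 13.1, 116.8]
eef_rot: [-180.0, 0.0, -7.6]
wrist_force: [0.1, 1.1, -5.0]
gripper_width: 0.659
```

```bash
python3 - <<'E'
from h import *
shot('wrist','w5'); print(readout.get_obs()['qpos'].round())
E
```

```text
w5 t 9.97 [570.7  13.1 116.8] [-180.     0.    -7.6] w 0.659 F [ 0.1  1.1 -5. ]
[  -8.   18.    3.  101.   -1.   61. -103.]
```

View pics/w5.png

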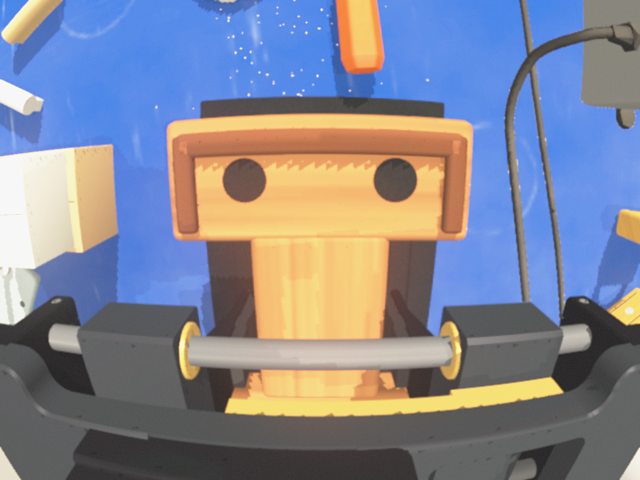

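Request:
drive_tool(
  plan=[
    [0.001,-0.0007,-0.03,0,0,0,0.7],
    [0,0,-0.035,0,0,0,0.7],
    [0,0,-0.015,0,0,0,0.7],
    [0,0,-0.005,0,0,0,0.7],
    [0,0,-0.002,0,0,0,0.7],
    [0,0,0,0,0,0,0.7],
  ],
)

```text
t: 10.78
ee_pos: [572.6, 11.8, 30.3]
eef_rot: [-180.0, -0.1, -7.7]
wrist_force: [-1.0, -0.1, -1.7]
gripper_width: 0.664
```

Request:
drive_tool(
  plan=[
    [0,0,0,0,0,0,0.1],
    [0,0,0,0,0,0,0.1],
    [0,0,0,0,0,0,0.1],
    [0,0,0.04,0,0,0,0.1],
    [0,0,0.05,0,0,0,0.1],
    [0,0,0.06,0,0,10.4,0.1],
    [0,0.0,0.06,0,0,10.4,0.1],
    [0,0.03,0,0,0,10.4,0.1],
    [0,0.03,0,0,0,10.4,0.1],
    [0,0.03,0,0,0,10.4,0.1],
    [0,0.03,0,0,0,10.4,0.1],
    [0,0.03,0,0,0,10.4,0.1],
  ],
)

```text
t: 12.28
ee_pos: [571.8, 162.6, 239.2]
eef_rot: [180.0, -0.0, 65.4]
wrist_force: [0.9, -1.0, 0.2]
gripper_width: 0.898
```

Request:
drive_tool(
  plan=[
    [0,0.01,0,0,0,10.4,0.1],
    [0,0.01,0,0,0,10.4,0.1],
    [0,0.01,0,0,0,10.4,0.1],
    [0,0.01,0,0,0,10.4,0.1],
    [0,0.01,0,0,0,10.4,0.1],
    [0,0,0,0,0,10.4,0.1],
    [0,0,0,0,0,10.4,0.1],
    [0,0,0,0,0,0,0.1],
    [0,0,0,0,0,0,0.1],
  ],
)

```text
t: 13.4
ee_pos: [571.8, 211.6, 239.1]
eef_rot: [180.0, 0.0, 137.6]
wrist_force: [-0.1, 1.2, 0.3]
gripper_width: 0.905
```

```bash
python3 - <<'E'
from h import *
shot('wrist','w6'); print(readout.get_obs()['qpos'].round()); shot('scene','s6'); zoom('s6',(180,160,380,300),4)
E
```

```text
w6 t 13.4 [571.8 211.6 239.1] [180.    0.  137.6] w 0.905 F [-0.1  1.2  0.3]
[ -9.  19. -20.  86.   6.  77.  18.]
s6 t 13.45 [571.8 211.6 239.1] [180.    0.  137.7] w 0.9 F [1.  0.3 0.1]
```

View pics/w6.png

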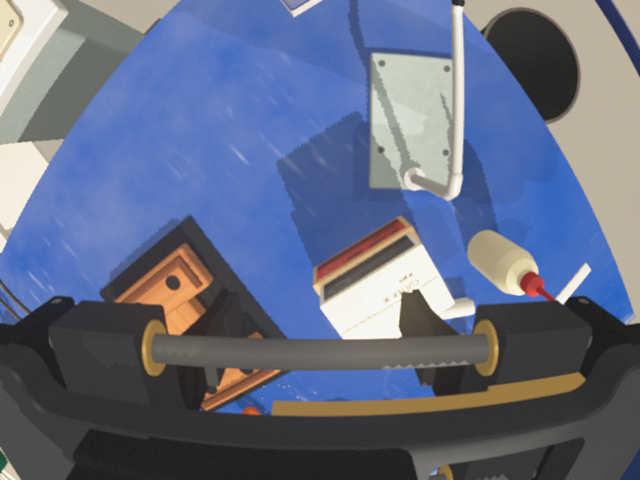

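View pics/s6_z.png

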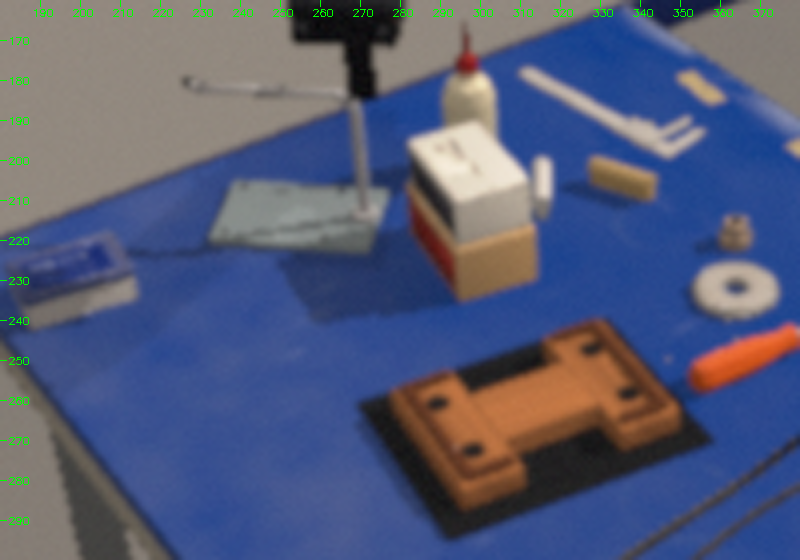

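```bash
python3 - <<'E'
from h import *
zoom('w6',(350,0,490,210),4)
E
```

```text
(no output)
```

View pics/w6_z.png

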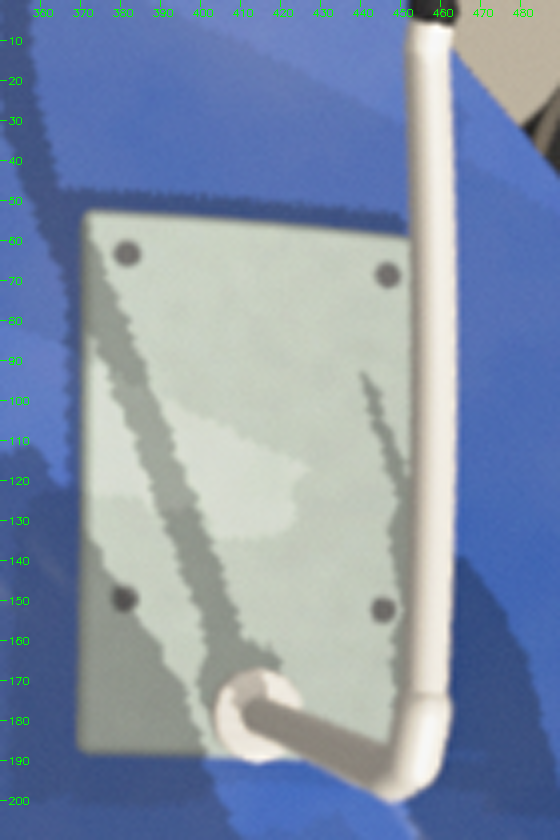

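```bash
python3 - <<'E'
from h import *
c=Cam('w6')
q=c.atz([[381,63],[447,68.5],[380.5,149.5],[445,152]],9); print(q.round(1),q.mean(0).round(1))
a=c.atz([[458,10],[458,60],[457.5,100],[456,170]],130); print(a.round(1), np.degrees(np.arctan2(a[3,1]-a[0,1],a[3,0]-a[0,0])))
# cols: image up = -x stand ; image right = +y? 
p=fit([(c,[[-70,45*s,8],[70,45*s,8]],[[371.5,53],[369,187.5]]) for s in (-1,)],[561,350,-42.8],0)
for s in (-1,):
  p=fit([(c,[[-70,-45,8],[70,-45,8],[58,0,8],[-76,0,130+0]],[[371.5,53],[369,187.5],[414.5,178],[457.5,7]])],[561,350,-42.8],0)
R=Ro.from_euler('z',p[2],degrees=True)
for X in ([0,0,130],[44,0,130],[-44,0,130],[-70,45,8],[70,45,8]): print(X,c.proj(R.apply(X)+[p[0],p[1],0]).round(1))
print((R.apply([0,0,130])+[p[0],p[1],0]).round(1))
E
```

```text
[[494.9 364.3   9. ]
 [541.4 415.2   9. ]
 [560.2 304.8   9. ]
 [605.6 355.3   9. ]] [550.5 359.9   9. ]
[[504.7 404.4 130. ]
 [532.3 377.4 130. ]
 [553.4 357.4 130. ]
 [590.3 324.3 130. ]] -43.074641719546044
fit [562.  350.6 -43. ] res px [ 0.  -1.3 -0.   1.2]
fit [561.3 351.9 -42.4] res px [-0.1 -2.2  1.1  0.3 -0.8 -0.8 -0.2  4.4]
[0, 0, 130] [[459.  113.6]]
[44, 0, 130] [[456.7 175.7]]
[-44, 0, 130] [[458.9  52.9]]
[-70, 45, 8] [[457.1  58.4]]
[70, 45, 8] [[453.9 190.2]]
[561.3 351.9 130. ]
```

Request:
drive_tool(
  plan=[
    [-0.0025,0.035,0,0,0,0,0.1],
    [-0.0025,0.04,0,0,0,0,0.1],
    [-0.0025,0.04,0,0,0,0,0.1],
    [-0.003,0.0235,0,0,0,0,0.3],
    [0,0,-0.04,0,0,0,0.3],
    [0,0,-0.04,0,0,0,0.3],
    [0,0,-0.025,0,0,0,0.3],
    [0,0,0,0,0,0,0.3],
    [0,0,0,0,0,0,0.3],
  ],
)

```text
t: 14.62
ee_pos: [562.0, 350.3, 135.5]
eef_rot: [179.9, 0.0, 137.9]
wrist_force: [-0.9, 0.5, 0.2]
gripper_width: 0.699
```

```bash
python3 - <<'E'
from h import *
shot('wrist','w7'); shot('side','d7',(280,150,400,270),5)
E
```

```text
w7 t 14.62 [562.  350.3 135.5] [179.9   0.  137.9] w 0.699 F [-0.9  0.5  0.2]
d7 t 14.68 [562.1 350.6 135.9] [179.9   0.  137.9] w 0.698 F [-0.1 -0.6 -0.2]
```

View pics/w7.png

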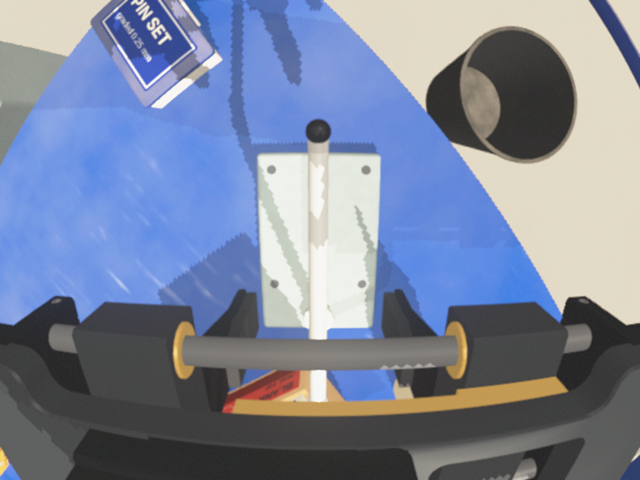

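View pics/d7_z.png

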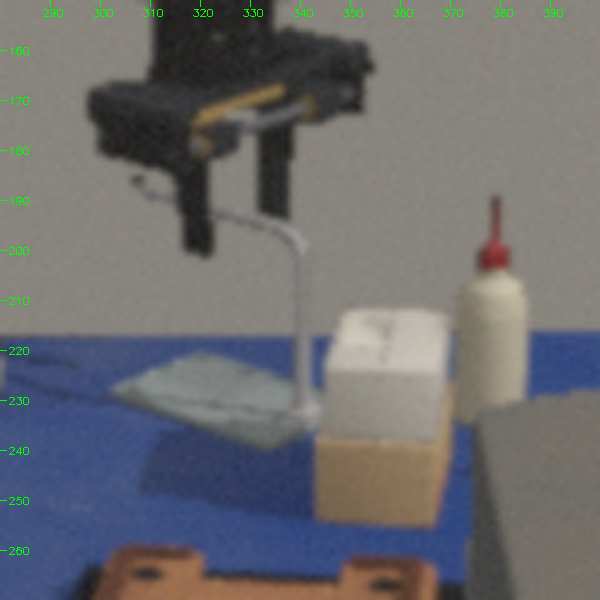

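Request:
drive_tool(
  plan=[
    [0,0,-0.0025,0,0,0,0.3],
    [0,0,0,0,0,0,1],
    [0,0,0,0,0,0,1],
    [0,0,0,0,0,0,1],
    [0,0,0,0,0,0,1],
    [0,0,0,0,0,0,1],
    [0,0,0,0,0,0,1],
    [0,0,0,0,0,0,1],
    [0,0,0,0,0,0,1],
    [0,0,0,0,0,0,1],
  ],
  newtons=60,
)

```text
t: 15.98
ee_pos: [561.1, 350.0, 131.4]
eef_rot: [-180.0, -0.0, 137.9]
wrist_force: [-1.5, -1.4, -0.6]
gripper_width: 0.067
```

Request:
drive_tool(
  plan=[
    [0,0,0.01,0,0,0,1],
    [0,0,0.03,0,0,0,1],
    [0,0,0.045,0,0,0,1],
    [0,0,0.045,0,0,0,1],
    [0,0,0,0,0,0,1],
    [0,0,0,0,0,0,1],
  ],
)

```text
t: 16.73
ee_pos: [560.8, 349.9, 259.9]
eef_rot: [-179.9, -0.0, 137.9]
wrist_force: [0.1, 0.3, -8.5]
gripper_width: 0.069
```

```bash
python3 - <<'E'
from h import *
shot('wrist','w8'); shot('side','d8',(270,120,400,270),5)
E
```

```text
w8 t 16.73 [560.8 349.9 259.9] [-179.9   -0.   137.9] w 0.069 F [ 0.1  0.3 -8.5]
d8 t 16.77 [560.6 349.6 259.2] [-179.8   -0.   137.9] w 0.066 F [ 0.5  0.2 -7.8]
```

View pics/w8.png

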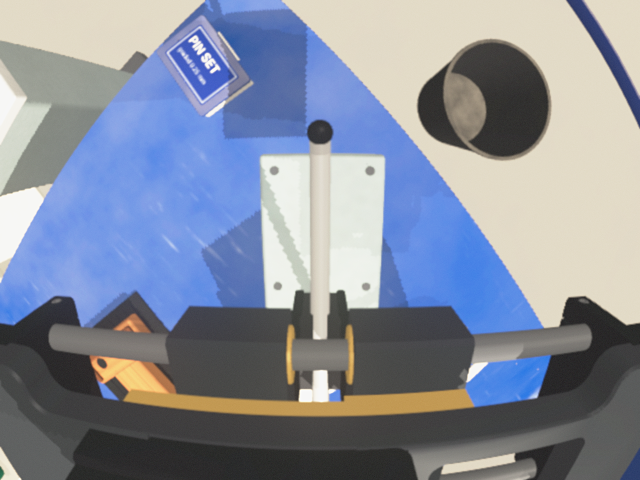

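View pics/d8_z.png

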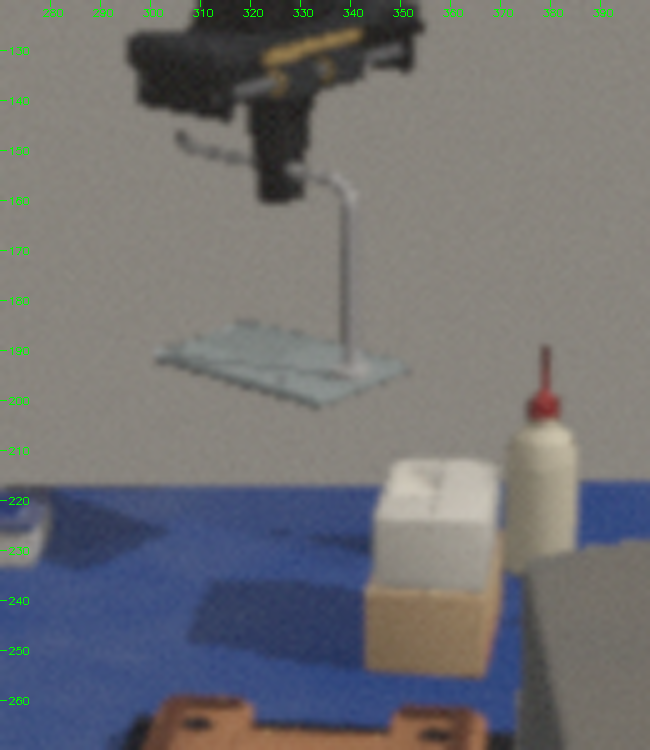

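```bash
python3 - <<'E'
from h import *
zoom('w8',(240,110,400,310),4)
c=Cam('w8')
z0=259.9-131.4
fit([(c,[[-70,-45,8],[-70,45,8],[-59,-34.5,9],[-59,34.5,9],[30,-34.5,9],[30,34.5,9]],[[261,155.5],[384.5,155.5],[274,170.5],[370,170.5],[277.5,286.5],[366,286.5]])],[561,350,-42],z0)
E
```

```text
fit [562.  351.1 -42.2] res px [-2.2 -0.4  0.9 -0.2 -0.6 -0.3  0.7 -0.1 -0.4  0.7  0.6  0.7]
```

View pics/w8_z.png

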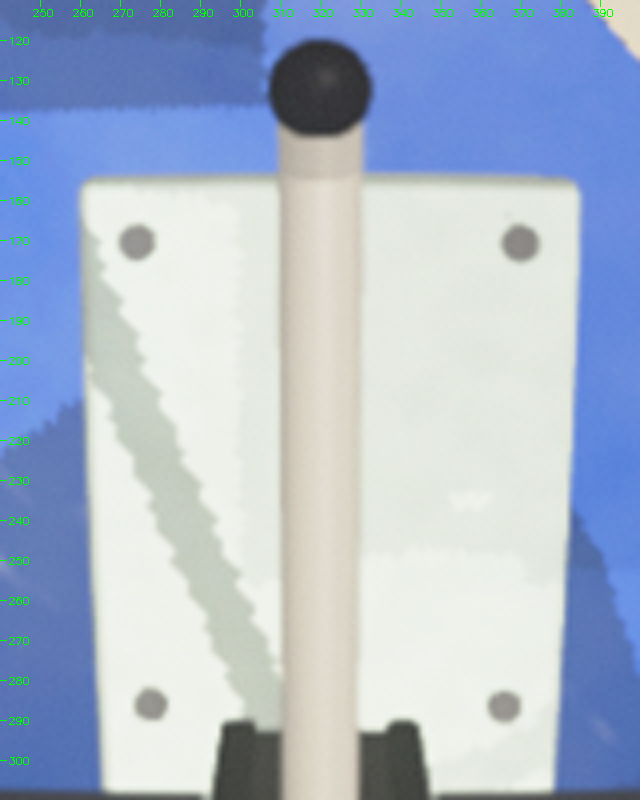

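Request:
drive_tool(
  plan=[
    [0.001,-0.03,0,0,0,2,1],
    [0.001,-0.04,0,0,0,4,1],
    [0.001,-0.045,0,0,0,5,1],
    [0.001,-0.05,0,0,0,6,1],
    [0.001,-0.05,0,0,0,6,1],
    [0.002,-0.05,0,0,0,6,1],
    [0.002,-0.04,0,0,0,4,1],
    [0.002,-0.025,0,0,0,1.4,1],
    [0.0008,-0.008,-0.02,0,0,0,1],
    [0,0,-0.04,0,0,0,1],
    [0,0,0,0,0,0,1],
    [0,0,0,0,0,0,1],
  ],
)

```text
t: 18.32
ee_pos: [573.2, 12.6, 202.3]
eef_rot: [180.0, -0.0, 172.3]
wrist_force: [0.7, 0.8, -5.7]
gripper_width: 0.066
```

```bash
python3 - <<'E'
from h import *
shot('wrist','w9'); shot('scene','s9',(240,150,400,310),5);print(readout.get_obs()['qpos'].round())
E
```

```text
w9 t 18.32 [573.2  12.6 202.3] [180.   -0.  172.3] w 0.066 F [ 0.7  0.8 -5.7]
s9 t 18.38 [573.8  12.6 203. ] [1.800e+02 1.000e-01 1.723e+02] w 0.064 F [ 1.3  0.6 -8. ]
[ 10.  15. -19.  94.   5.  71.  73.]
```

View pics/w9.png

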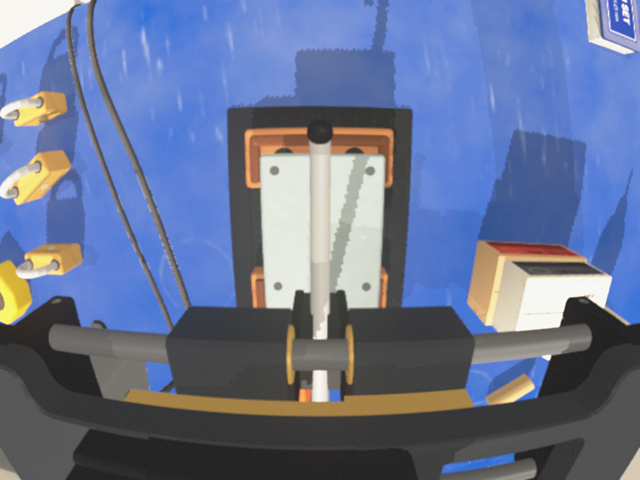

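View pics/s9_z.png

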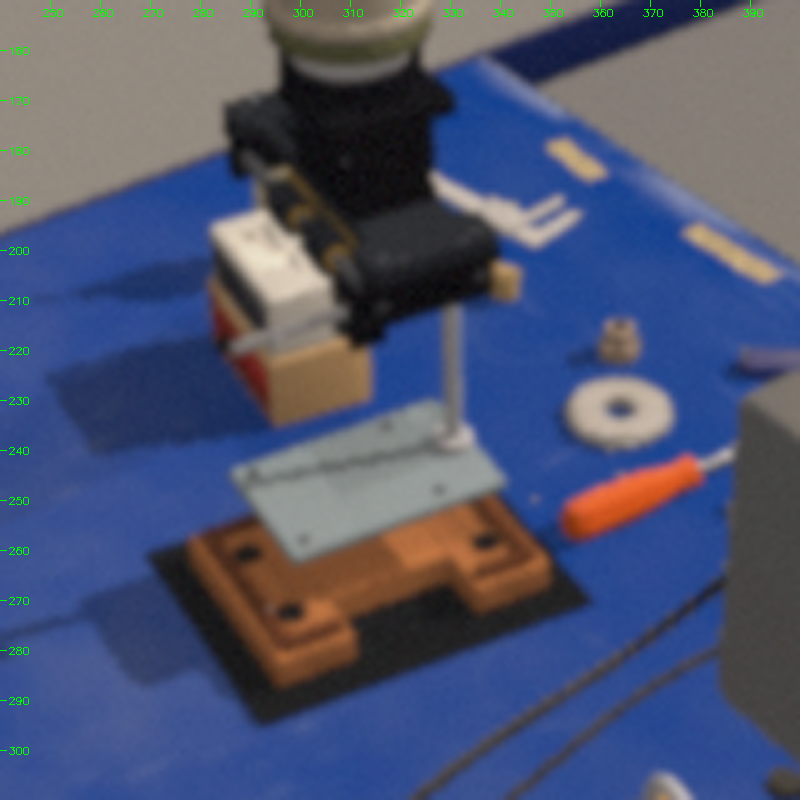

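```bash
python3 - <<'E'
from h import *
zoom('w9',(220,100,420,310),4)
c=Cam('w9');R=Ro.from_euler('z',-7.7,degrees=True)
for X in ([-91,64,25],[-91,-64,25],[-39,64,25],[-39,-64,25],[39,64,25],[39,-64,25],[-65,30,25],[-65,-30,25],[-110,85,3],[-110,-85,3]):
  off=[572.6,11.8,0] if X[2]>3 else [571.8,12.4,0]
  print(X,c.proj(R.apply(X)+off).round(1))
E
```

```text
[-91, 64, 25] [[393.6 128.1]]
[-91, -64, 25] [[243.4 128.2]]
[-39, 64, 25] [[392.  187.8]]
[-39, -64, 25] [[244.9 187.8]]
[39, 64, 25] [[387.8 272.1]]
[39, -64, 25] [[249.3 272.2]]
[-65, 30, 25] [[353.7 157.1]]
[-65, -30, 25] [[283.2 157.1]]
[-110, 85, 3] [[412.  108.6]]
[-110, -85, 3] [[226.1 108.7]]
```

View pics/w9_z.png

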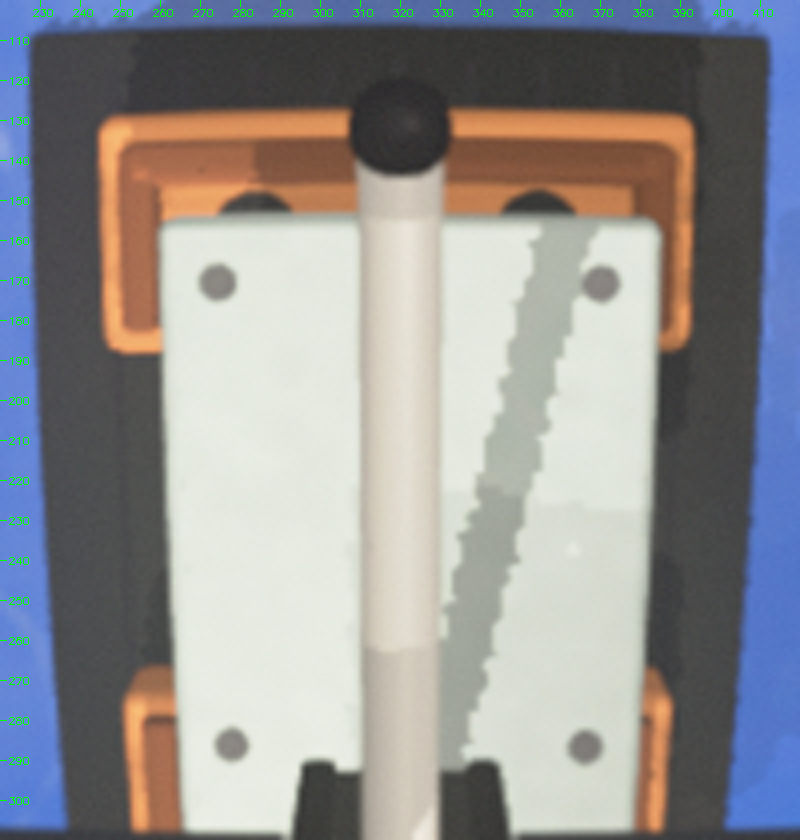

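Request:
drive_tool(
  plan=[
    [-0.001,-0.002,-0.01,0,0,0,1],
    [0,0,-0.02,0,0,0,1],
    [0,0,-0.01,0,0,0,1],
    [0,0,0,0,0,0,1],
    [0,0,0,0,0,0,1],
  ],
)

```text
t: 19.05
ee_pos: [572.5, 10.3, 162.3]
eef_rot: [180.0, 0.1, 172.3]
wrist_force: [0.2, -0.8, -7.2]
gripper_width: 0.067
```

```bash
python3 - <<'E'
from h import *
shot('wrist','w10',(220,100,420,310),4); shot('scene','s10',(270,190,370,310),6)
E
```

```text
w10 t 19.05 [572.5  10.3 162.3] [1.800e+02 1.000e-01 1.723e+02] w 0.067 F [ 0.2 -0.8 -7.2]
s10 t 19.1 [572.6  10.3 162.4] [1.800e+02 1.000e-01 1.723e+02] w 0.069 F [ 0.7  0.5 -8.2]
```

View pics/w10_z.png

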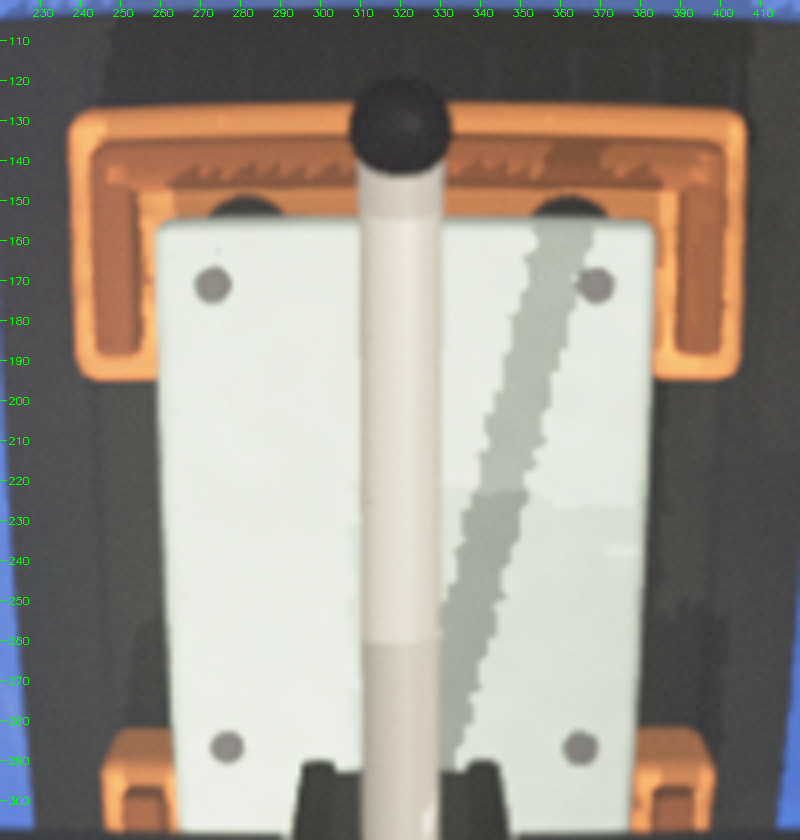

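View pics/s10_z.png

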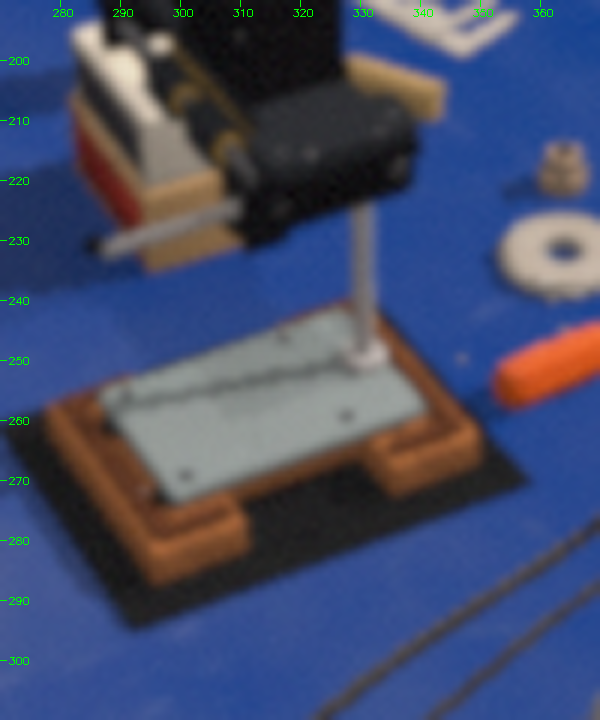

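```bash
python3 - <<'E'
from h import *
c=Cam('w10');R=Ro.from_euler('z',-7.7,degrees=True)
for X in ([-91,0,30],[-91,0,25],[-75,0,25],[-75,0,30],[-39,60,25],[-39,60,30],[39,60,25],[39,60,30]):
  print(X,c.proj(R.apply(X)+[572.6,11.8,0]).round(1))
print('foot',[ (dx,c.proj(R.apply([-70,0,0])+[572.5+dx,11,z]).round(1)) for dx in (0,) for z in (31,39)])
E
```

```text
[-91, 0, 30] [[321.5 124.6]]
[-91, 0, 25] [[321.4 124.8]]
[-75, 0, 25] [[321.4 146.2]]
[-75, 0, 30] [[321.5 146.4]]
[-39, 60, 25] [[399.8 194.8]]
[-39, 60, 30] [[401.2 195.8]]
[39, 60, 25] [[394.2 289.2]]
[39, 60, 30] [[395.3 291.6]]
foot [(0, array([[320.4, 153.2]])), (0, array([[320.4, 153.6]]))]
```

Request:
drive_tool(
  plan=[
    [-0.0007,0,-0.003,0,0,0,1],
    [0,0,-0.002,0,0,0,1],
    [0,0,-0.001,0,0,0,1],
    [0,0,-0.0005,0,0,0,1],
    [0,0,0,0,0,0,1],
  ],
)

```text
t: 19.77
ee_pos: [571.5, 10.8, 156.3]
eef_rot: [180.0, 0.0, 172.3]
wrist_force: [-5.4, 1.0, 5.4]
gripper_width: 0.064
```

Request:
drive_tool(
  plan=[
    [0,0,0,0,0,0,0.6],
    [0,0,0,0,0,0,0.6],
    [0,0,0,0,0,0,0.6],
    [0,0,0,0,0,0,0.6],
    [0,0,0.03,0,0,0,0.6],
    [0,0,0.05,0,0,0,0.6],
    [0,0,0.04,0,0,0,0.3],
    [0,0,0,0,0,0,0.3],
    [0,0,0,0,0,0,0.3],
  ],
)

```text
t: 20.9
ee_pos: [571.2, 10.1, 274.5]
eef_rot: [-180.0, -0.0, 172.3]
wrist_force: [-0.5, 0.1, -0.8]
gripper_width: 0.644
```

```bash
python3 - <<'E'
from h import *
shot('wrist','w11',(200,100,440,310),3); shot('scene','s11',(250,170,370,310),5)
E
```

```text
w11 t 20.9 [571.2  10.1 274.5] [-180.    -0.   172.3] w 0.644 F [-0.5  0.1 -0.8]
s11 t 20.95 [571.   10.1 273.9] [-1.800e+02 -1.000e-01  1.723e+02] w 0.666 F [ 0.5 -0.1 -0.2]
```

View pics/w11.png

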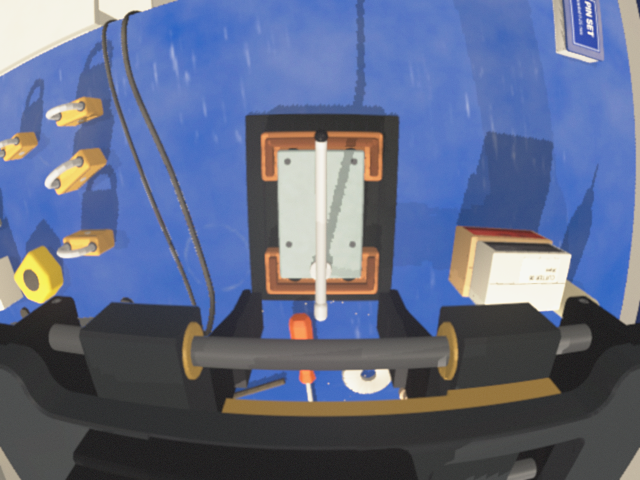

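View pics/s11_z.png

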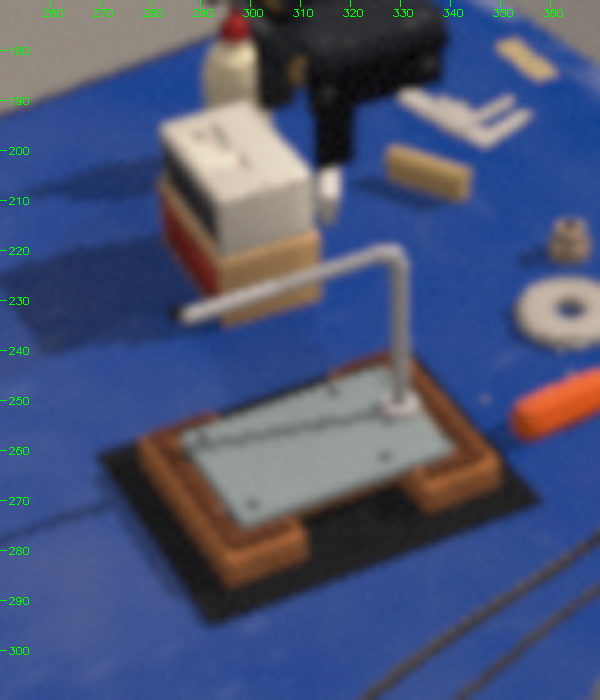

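```bash
python3 - <<'E'
from h import *
c=Cam('w11'); print(c.atz([[88,110],[88,170],[92,241],[22,147],[40,275]],40).round(0))
E
```

```text
[[ 406. -232.   40.]
 [ 474. -246.   40.]
 [ 557. -264.   40.]
 [ 419. -350.   40.]
 [ 590. -373.   40.]]
```

Request:
drive_tool(
  plan=[
    [0.003,-0.05,0.01,0,0,0,0],
    [0.003,-0.055,0.01,0,0,0,0],
    [0.003,-0.055,0.01,0,0,0,0],
    [0.003,-0.055,0,0,0,0,0],
    [0.003,-0.05,0,0,0,0,0],
    [0,-0.02,0,0,0,0,0],
    [0,0,0,0,0,0,0],
    [0,0,0,0,0,0,0],
  ],
)

```text
t: 22.0
ee_pos: [586.9, -272.5, 304.9]
eef_rot: [179.9, -0.0, 172.4]
wrist_force: [-1.3, -0.3, -0.3]
gripper_width: 1.004
```

```bash
python3 - <<'E'
from h import *
shot('wrist','w12'); print(readout.get_obs()['qpos'].round())
E
```

```text
w12 t 22.0 [ 586.9 -272.5  304.9] [179.9  -0.  172.4] w 1.004 F [-1.3 -0.3 -0.3]
[ 27.  21.  -9.  74.   3.  85. 101.]
```

View pics/w12.png

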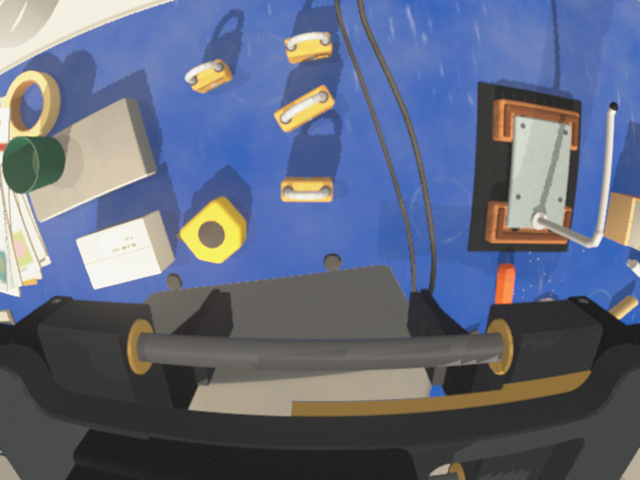

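```bash
python3 - <<'E'
from h import *
zoom('w12',(175,20,345,210),4)
E
```

```text
(no output)
```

View pics/w12_z.png

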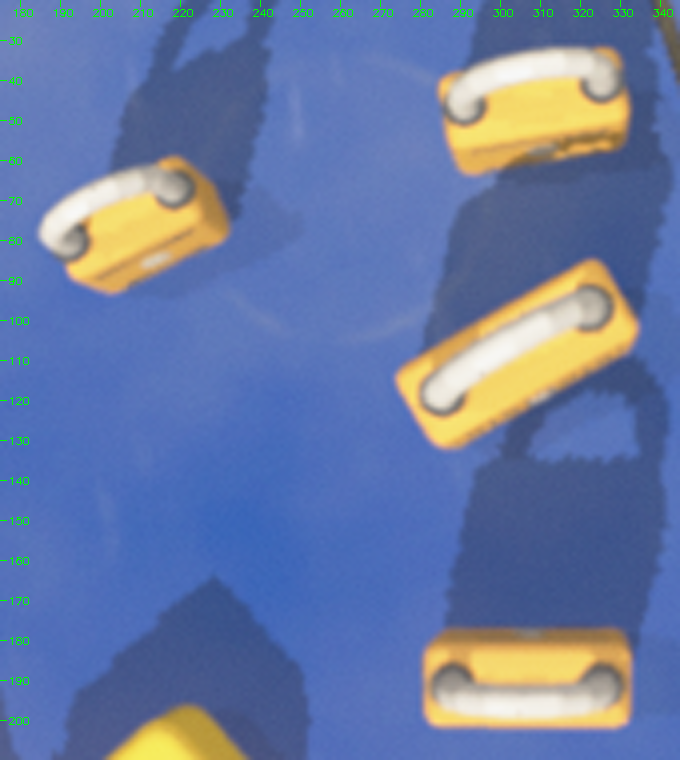

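```bash
python3 - <<'E'
from h import *
c=Cam('w12')
L=dict(A=[[291,46],[325.5,39.5]],B=[[285.5,118.5],[322.5,96.5]],C=[[288,190.5],[325.5,190.5]],D=[[192,80.5],[218.5,67]])
for k,v in L.items():
  for h in (37,41,45):
    q=c.atz(v,h); d=q[1]-q[0]; print(k,h,q.mean(0).round(1),np.linalg.norm(d).round(1),np.degrees(np.arctan2(d[1],d[0])).round(1))
E
```

```text
A 37 [ 397.5 -259.1   37. ] 38.0 93.4
A 41 [ 398.5 -259.1   41. ] 37.6 93.4
A 45 [ 399.6 -259.2   45. ] 37.3 93.4
B 37 [ 469.8 -273.4   37. ] 46.6 113.4
B 41 [ 470.2 -273.3   41. ] 46.2 113.4
B 45 [ 470.6 -273.2   45. ] 45.7 113.4
C 37 [ 561.2 -282.9   37. ] 41.5 82.2
C 41 [ 560.7 -282.7   41. ] 41.1 82.2
C 45 [ 560.2 -282.5   45. ] 40.7 82.2
D 37 [ 411.8 -376.8   37. ] 33.7 104.8
D 41 [ 412.8 -375.7   41. ] 33.4 104.8
D 45 [ 413.7 -374.5   45. ] 33.0 104.8
```

```bash
python3 - <<'E'
from h import *
zoom('scene0',(340,180,560,360),3,'s_c'); zoom('w12',(120,230,460,330),2,'w12_c'); zoom('side0',(350,200,520,420),3,'d_c')
E
```

```text
(no output)
```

View pics/s_c.png

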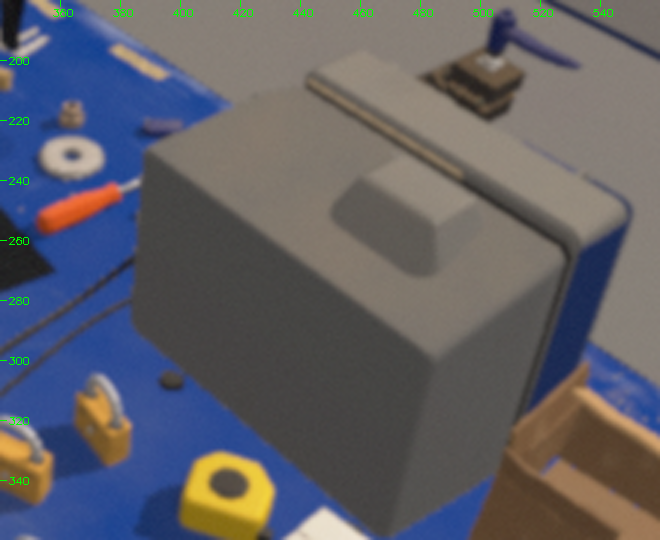

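View pics/w12_c.png

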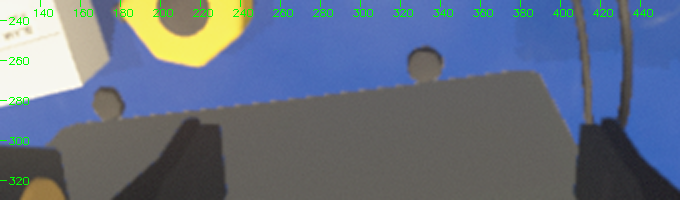

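View pics/d_c.png

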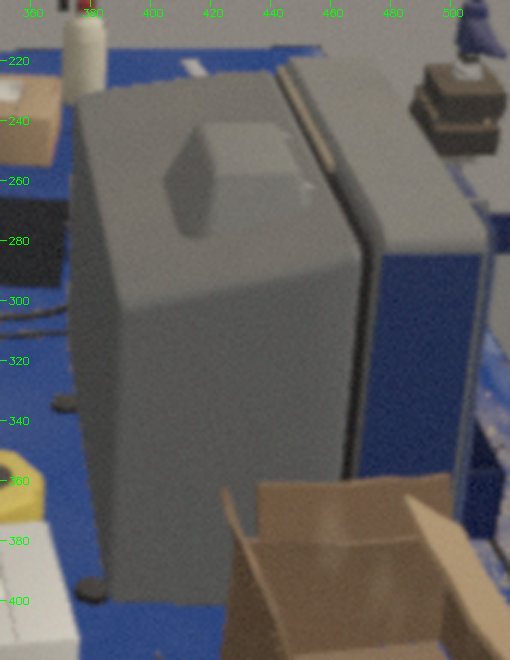

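```bash
python3 - <<'E'
from h import *
s=Cam('scene0');d=Cam('side0');w=Cam('w12')
print(s.atz([[385,290]],8).round(), s.atz([[468,357]],8).round())
from itertools import product
def tri(l):
    A=[];b=[]
    for c,px in l:
        o,v=c.ray(px);v=v[0]/np.linalg.norm(v);P=np.eye(3)-np.outer(v,v);A.append(P);b.append(P@o)
    return np.linalg.lstsq(np.vstack(A),np.hstack(b),rcond=None)[0]
print(tri([(s,[[388,231]]),(d,[[375,231]])]).round(),tri([(s,[[483,299]]),(d,[[390,303]])]).round())
print(s.atz([[388,231]],190).round(),w.atz([[388,266]],190).round(),d.atz([[375,231]],190).round())
E
```

```text
[[ 671. -201.    8.]] [[ 680. -498.    8.]]
[ 667. -199.  224.] [ 669. -504.  221.]
[[ 693. -171.  190.]] [[ 604. -224.  190.]] [[ 678. -108.  190.]]
```

Request:
drive_tool(
  plan=[
    [-0.01,0,0,0,0,-9.9,0],
    [-0.01,0,0,0,0,-9.9,0],
    [-0.01,0,0,0,0,-9.9,0],
    [-0.01,0,0,0,0,-9.9,0],
    [-0.01,0,0,0,0,-9.9,0],
    [-0.01,0,0,0,0,-9.9,0],
    [-0.01,0,0,0,0,-9.9,0],
    [-0.01,0,0,0,0,-9.9,0],
    [-0.01,0,0,0,0,-9.9,0],
    [-0.01,0,0,0,0,-9.9,0],
    [-0.01,0,0,0,0,-9.9,0],
    [-0.006,0,-0.02,0,0,-9.9,0],
  ],
)

```text
t: 23.55
ee_pos: [471.1, -273.5, 286.5]
eef_rot: [179.8, -0.1, 53.3]
wrist_force: [0.8, 0.8, -0.1]
gripper_width: 1.001
```

Request:
drive_tool(
  plan=[
    [0,0,-0.04,0,0,-10,0],
    [0,0,-0.04,0,0,-10,0],
    [0,0,-0.04,0,0,-10.2,0],
    [0,0,0,0,0,0,0],
    [0,0,0,0,0,0,0],
  ],
)

```text
t: 24.18
ee_pos: [471.4, -274.4, 167.0]
eef_rot: [179.9, -0.1, 23.6]
wrist_force: [-0.3, 0.4, 0.8]
gripper_width: 0.996
```

```bash
python3 - <<'E'
from h import *
shot('wrist','w13'); print(readout.get_obs()['qpos'].round())
E
```

```text
w13 t 24.18 [ 471.4 -274.4  167. ] [ 1.799e+02 -1.000e-01  2.360e+01] w 0.996 F [-0.3  0.4  0.8]
[ 20.  12.   6. 102.  -1.  66. -40.]
```

View pics/w13.png

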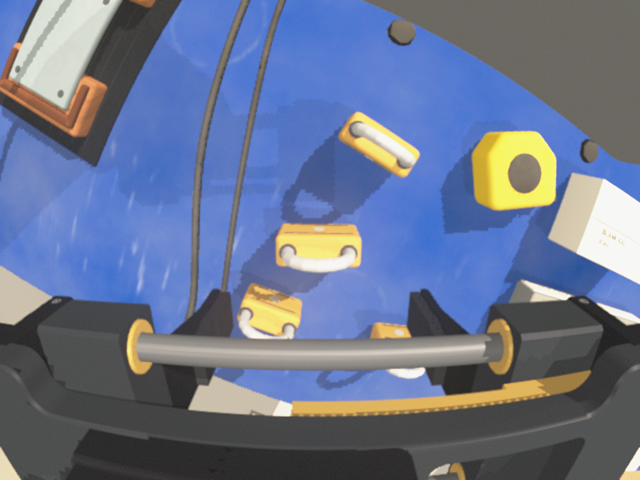

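```bash
python3 - <<'E'
from h import *
zoom('w13',(260,200,380,290),6)
c=Cam('w13')
for v,h in (([[289,254],[348,254]],45),([[358,128],[408,164]],43)):
  q=c.atz(v,h); d=q[0]-q[1]; print(q.mean(0).round(1),np.linalg.norm(d).round(1),np.degrees(np.arctan2(d[1],d[0])).round(1))
E
```

```text
[ 468.8 -274.7   45. ] 43.8 113.5
[ 560.3 -285.2   43. ] 44.3 79.5
```

View pics/w13_z.png

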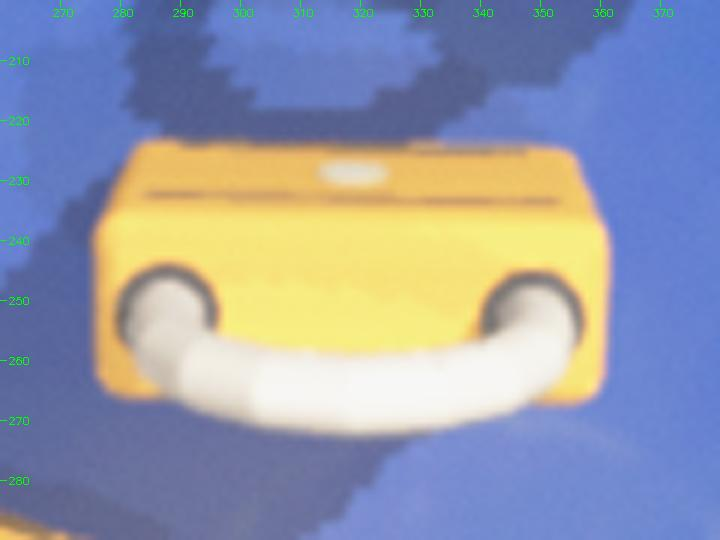

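```bash
python3 - <<'E'
from h import *
zoom('w13',(330,100,430,190),6)
c=Cam('w13')
q=c.atz([[287.5,252.5],[349,252.5]],45);d=q[0]-q[1]; print(q.mean(0).round(1),np.linalg.norm(d).round(1),np.degrees(np.arctan2(d[1],d[0])).round(1))
q=c.atz([[276,236],[361,236],[361,267],[277,266.5]],45);print(q.mean(0).round(1),np.linalg.norm(q-np.roll(q,1,0),axis=1).round(1))
E
```

```text
[ 469.8 -274.    45. ] 45.6 113.5
[ 470.6 -274.1   45. ] [23.7 62.4 24.1 63.2]
```

View pics/w13_z.png

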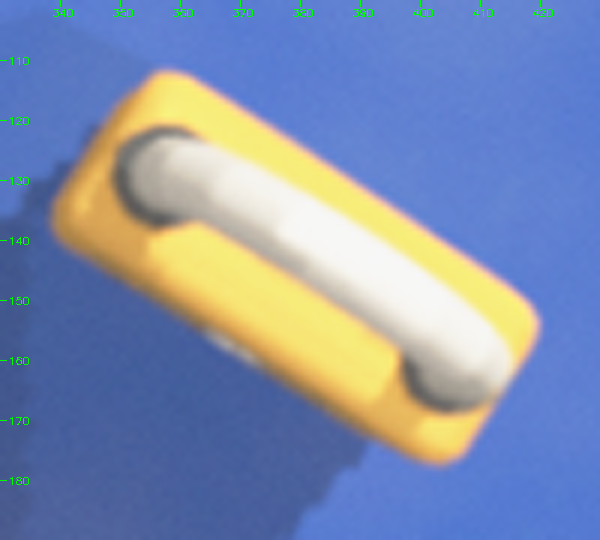

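```bash
python3 - <<'E'
from h import *
c=Cam('w13')
q=c.atz([[356.5,129.5],[404.5,160.5]],43);d=q[0]-q[1]; print(q.mean(0).round(1),np.linalg.norm(d).round(1),np.degrees(np.arctan2(d[1],d[0])).round(1))
q=c.atz([[355,111],[420,152.5],[406,177.5],[339,138.5]],43);print(q.mean(0).round(1),np.linalg.norm(q-np.roll(q,1,0),axis=1).round(1))
E
```

```text
[ 560.2 -283.2   43. ] 41.0 82.4
[ 560.2 -283.    43. ] [22.8 55.4 21.1 55.9]
```

Request:
drive_tool(
  plan=[
    [-0.001,0,-0.04,0,0,0,0],
    [0,0,-0.045,0,0,0,0],
    [0,0,-0.035,0,0,0,0],
    [0,0,-0.009,0,0,0,0],
    [0,0,0,0,0,0,0],
    [0,0,0,0,0,0,0.6],
    [0,0,0,0,0,0,0.6],
    [0,0,0,0,0,0,0.6],
    [0,0,0,0,0,0,0.6],
    [0,0,0,0,0,0,0.6],
  ],
  newtons=30,
)

```text
t: 25.48
ee_pos: [469.7, -274.8, 36.7]
eef_rot: [180.0, -0.0, 23.3]
wrist_force: [-2.1, 0.9, 6.4]
gripper_width: 0.729
```

```bash
python3 - <<'E'
from h import *
shot('wrist','w14');
E
```

```text
w14 t 25.48 [ 469.7 -274.8   36.7] [180.   -0.   23.3] w 0.729 F [-2.1  0.9  6.4]
```

View pics/w14.png

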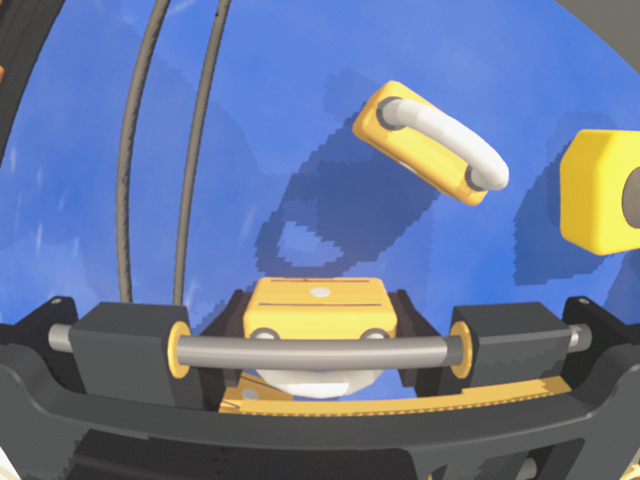

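Request:
drive_tool(
  plan=[
    [0,0,0.03,0,0,0,0.6],
    [0,0,0.05,0,0,0,0.6],
    [-0.003,0.02,0.045,0,0,-3,0.6],
    [-0.003,0.04,0,0,0,-6,0.6],
    [-0.004,0.05,0,0,0,-7,0.6],
    [-0.005,0.05,0,0,0,-7,0.6],
    [-0.005,0.05,0,0,0,-5,0.6],
    [-0.005,0.05,0,0,0,-3,0.6],
    [-0.005,0.035,0,0,0,0,0.6],
    [0,0.009,0,0,0,0,0.6],
    [0,0,0,0,0,0,0.6],
    [0,0,0,0,0,0,0.6],
  ],
)

```text
t: 27.02
ee_pos: [439.4, 27.9, 160.9]
eef_rot: [180.0, 0.0, -7.8]
wrist_force: [0.6, -0.9, -3.9]
gripper_width: 0.736
```

```bash
python3 - <<'E'
from h import *
shot('wrist','w15');shot('scene','s15',(230,150,370,290),5);shot('side','d15',(230,130,370,290),5)
E
```

```text
w15 t 27.02 [439.4  27.9 160.9] [180.    0.   -7.8] w 0.736 F [ 0.6 -0.9 -3.9]
s15 t 27.07 [439.5  28.  160.9] [180.    0.   -7.8] w 0.736 F [ 0.3 -0.2 -3.7]
d15 t 27.12 [439.5  28.1 161. ] [180.    0.   -7.8] w 0.732 F [-0.6 -0.4 -4.6]
```

View pics/w15.png

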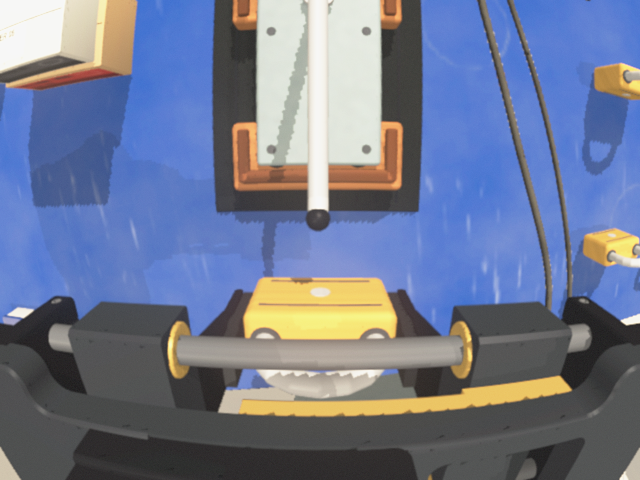

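View pics/s15_z.png

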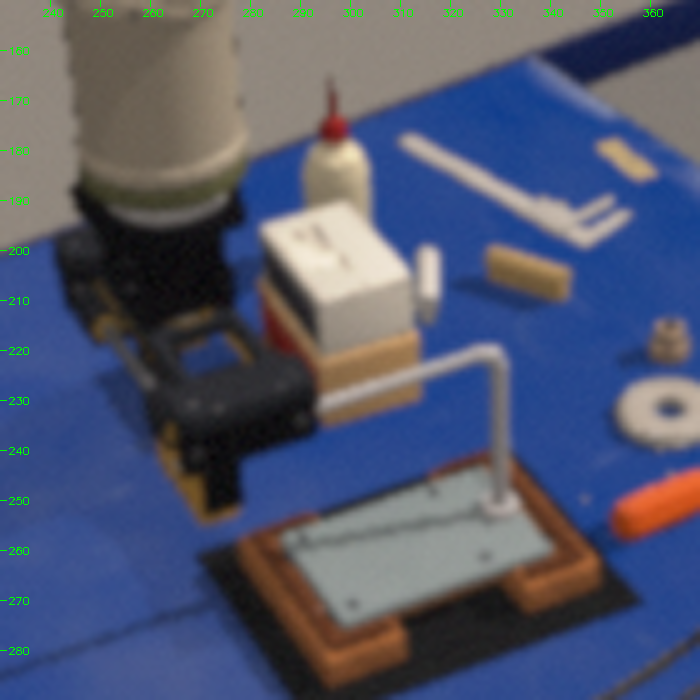

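View pics/d15_z.png

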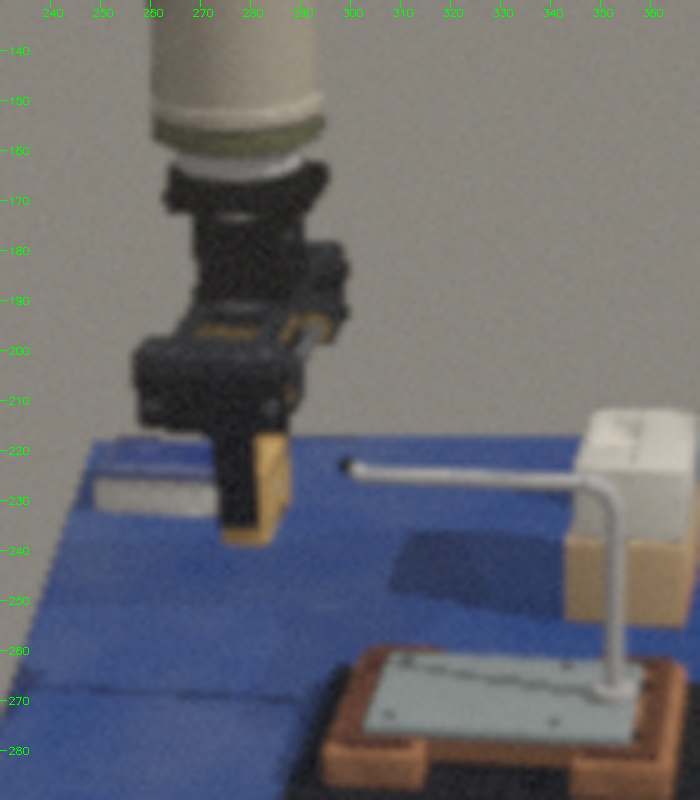

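```bash
python3 - <<'E'
from h import *
c=Cam('w15'); print(c.atz([[317.5,219]],160).round(1)); a=c.atz([[317.3,200],[317,100],[317.5,10]],155);print(a.round(1))
R=Ro.from_euler('z',-7.7,degrees=True); print('tip pred',(R.apply([-82,0,135])+[572,12,25]).round(1), 'tip meas stand-frame lateral of tool:', (R.inv().apply(np.array([439.4,27.9,0])-c.atz([[317.5,219]],160)[0])).round(1))
for nm,px in (('s15',None),('d15',[[300,223]])):
  if px: print(nm,Cam(nm).proj(R.apply([-82,0,135])+[572,12,25]).round(1))
E
```

```text
[[488.6  22.1 160. ]]
[[495.3  21.3 155. ]
 [534.7  16.  155. ]
 [572.   10.6 155. ]]
tip pred [490.7  23.  160. ] tip meas stand-frame lateral of tool: [ -49.6   -0.9 -160. ]
d15 [[298.8 223.2]]
```

Request:
drive_tool(
  plan=[
    [0,0.001,-0.012,0,0,0,0.6],
    [0,0,-0.012,0,0,0,0.6],
    [0,0,0,0,0,0,0.6],
    [0.0198,-0.0027,0,0,0,0,0.6],
    [0.0198,-0.0027,0,0,0,0,0.6],
    [0,0,0,0,0,0,0.6],
    [0,0,0,0,0,0,0.6],
  ],
)

```text
t: 28.05
ee_pos: [478.4, 24.9, 136.9]
eef_rot: [180.0, 0.0, -7.7]
wrist_force: [-0.4, -0.0, -3.4]
gripper_width: 0.729
```

```bash
python3 - <<'E'
from h import *
shot('wrist','w16',(220,120,420,320),4);shot('side','d16',(250,170,370,290),5)
E
```

```text
w16 t 28.05 [478.4  24.9 136.9] [180.    0.   -7.7] w 0.729 F [-0.4 -0.  -3.4]
d16 t 28.1 [478.3  24.9 137. ] [180.    0.   -7.7] w 0.731 F [-0.9 -0.3 -3.4]
```

View pics/w16_z.png

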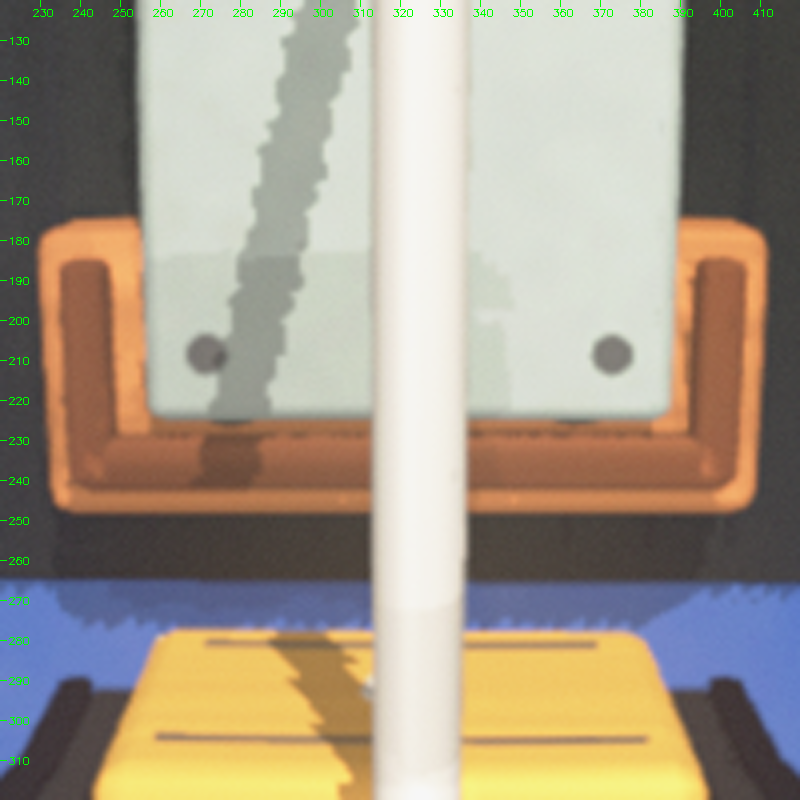

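View pics/d16_z.png

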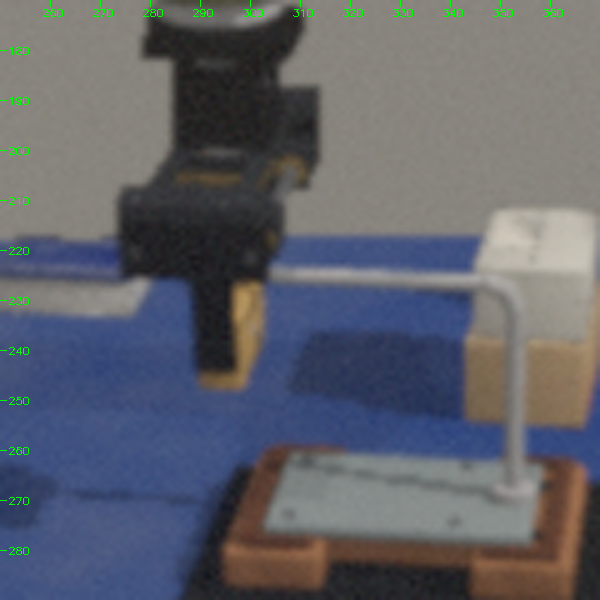

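Request:
drive_tool(
  plan=[
    [0.006,-0.0025,0,0,0,0,0.6],
    [0.018,-0.0024,0,0,0,0,0.6],
    [0.02,-0.0027,0,0,0,0,0.6],
    [0.02,-0.0027,0,0,0,0,0.6],
    [0.02,-0.0027,0,0,0,0,0.6],
    [0.02,-0.0027,0,0,0,0,0.6],
    [0.015,-0.002,0,0,0,0,0.6],
    [0.005,-0.0006,0,0,0,0,0.6],
    [0,0,0,0,0,0,0.6],
    [0,0,0,0,0,0,0.6],
  ],
)

```text
t: 29.4
ee_pos: [602.5, 6.6, 137.1]
eef_rot: [180.0, 0.0, -7.7]
wrist_force: [-0.8, 0.3, -2.9]
gripper_width: 0.733
```

```bash
python3 - <<'E'
from h import *
shot('wrist','w17');shot('side','d17',(270,170,390,290),5)
E
```

```text
w17 t 29.4 [602.5   6.6 137.1] [180.    0.   -7.7] w 0.733 F [-0.8  0.3 -2.9]
d17 t 29.45 [602.6   6.6 137.2] [180.    0.   -7.7] w 0.734 F [ 0.1 -0.  -3.2]
```

View pics/w17.png

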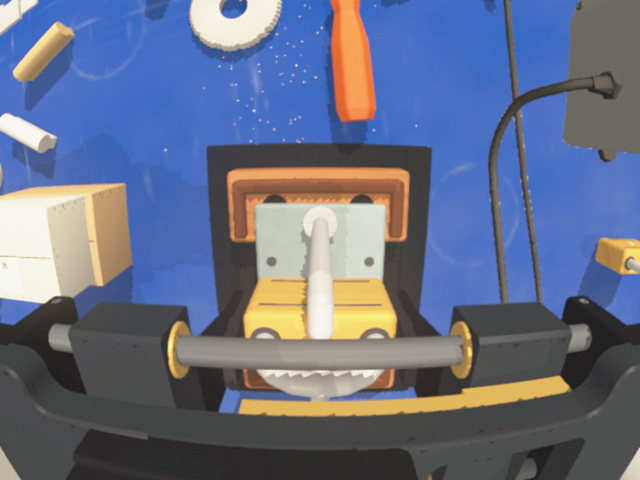

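View pics/d17_z.png

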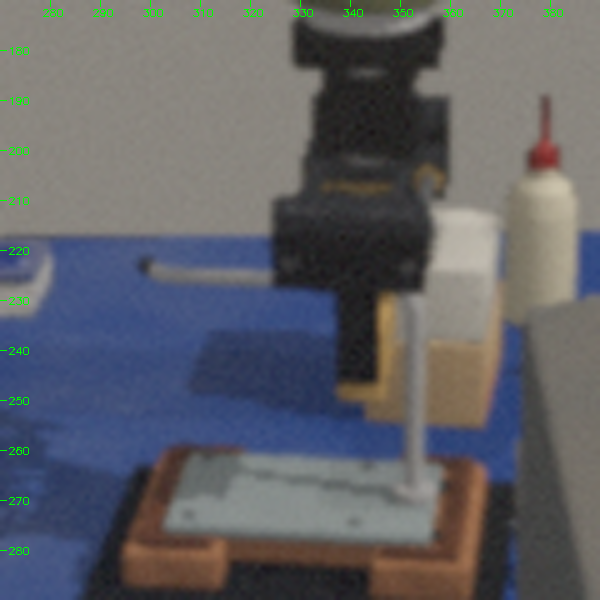

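Request:
drive_tool(
  plan=[
    [0,0,-0.006,0,0,0,0.6],
    [0,0,-0.004,0,0,0,0.6],
    [0,0,-0.001,0,0,0,0.6],
    [0,0,-0.0005,0,0,0,0.6],
    [0,0,0,0,0,0,0.6],
    [0,0,0,0,0,0,0.6],
  ],
)

```text
t: 30.25
ee_pos: [603.1, 6.5, 125.7]
eef_rot: [180.0, -0.0, -7.7]
wrist_force: [-0.9, -1.2, -1.1]
gripper_width: 0.731
```

Request:
drive_tool(
  plan=[
    [0,0,-0.0005,0,0,0,0.2],
    [0,0,0,0,0,0,0.05],
    [0,0,0,0,0,0,0.05],
    [0,0,0,0,0,0,0.05],
    [0,0,0,0,0,0,0.05],
  ],
)

```text
t: 30.88
ee_pos: [603.0, 6.5, 125.1]
eef_rot: [180.0, -0.0, -7.7]
wrist_force: [0.9, -0.0, -0.3]
gripper_width: 0.943
```

```bash
python3 - <<'E'
from h import *
shot('wrist','w18');shot('side','d18',(270,170,390,290),5)
E
```

```text
w18 t 30.88 [603.    6.5 125.1] [180.   -0.   -7.7] w 0.943 F [ 0.9 -0.  -0.3]
d18 t 30.93 [603.    6.5 125.1] [180.   -0.   -7.7] w 0.947 F [-0.2  0.3  0.2]
```

View pics/w18.png

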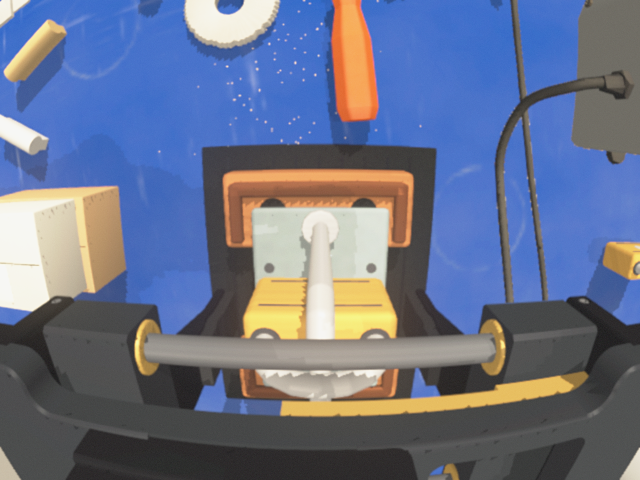

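View pics/d18_z.png

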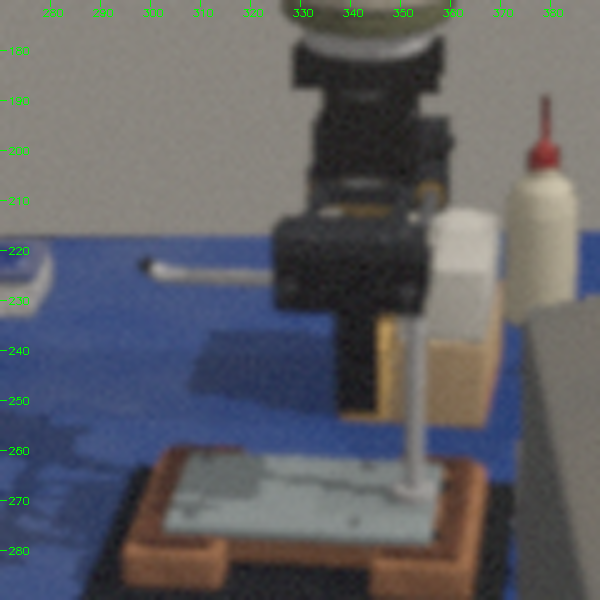

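Request:
drive_tool(
  plan=[
    [0,0,0.02,0,0,0,0],
    [0,0,0.045,0,0,0,0],
    [0,0,0.05,0,0,0,0],
    [0,-0.01,0.03,0,0,10,0],
    [-0.003,-0.02,0,0,0,10,0],
    [-0.003,-0.02,0,0,0,10,0],
    [-0.003,-0.02,0,0,0,10,0],
    [-0.003,-0.02,0,0,0,10,0],
    [-0.003,-0.02,0,0,0,10,0],
    [-0.003,-0.02,0,0,0,10,0],
    [-0.003,-0.02,0,0,0,10,0],
    [-0.003,-0.02,0,0,0,10,0],
  ],
)

```text
t: 32.48
ee_pos: [578.9, -164.1, 270.1]
eef_rot: [180.0, 0.0, 82.6]
wrist_force: [0.5, 0.1, -0.6]
gripper_width: 1.002
```

Request:
drive_tool(
  plan=[
    [-0.003,-0.02,0,0,0,10,0],
    [-0.003,-0.02,0,0,0,10,0],
    [-0.003,-0.02,0,0,0,10,0],
    [-0.003,-0.02,0,0,0,10,0],
    [-0.003,-0.02,0,0,0,10,0],
    [-0.001,-0.02,0,0,0,10,0],
    [0,0,0,0,0,10,0],
    [0,0,-0.04,0,0,10,0],
    [0,0,-0.04,0,0,10,0],
    [0,0,0,0,0,0,0],
    [0,0,0,0,0,0,0],
  ],
)

```text
t: 33.85
ee_pos: [563.7, -283.8, 191.9]
eef_rot: [-180.0, 0.1, 172.1]
wrist_force: [0.2, -0.2, 0.8]
gripper_width: 0.998
```

```bash
python3 - <<'E'
from h import *
shot('wrist','w19');shot('scene','s19',(230,170,390,310),5);print(readout.get_obs()['qpos'].round())
E
```

```text
w19 t 33.85 [ 563.7 -283.8  191.9] [-1.800e+02  1.000e-01  1.721e+02] w 0.998 F [ 0.2 -0.2  0.8]
s19 t 33.9 [ 563.9 -283.8  192.3] [-180.     0.2  172.1] w 1.0 F [-0.4 -0.7 -0. ]
[ 36.  22. -17.  86.   7.  72. 100.]
```

View pics/w19.png

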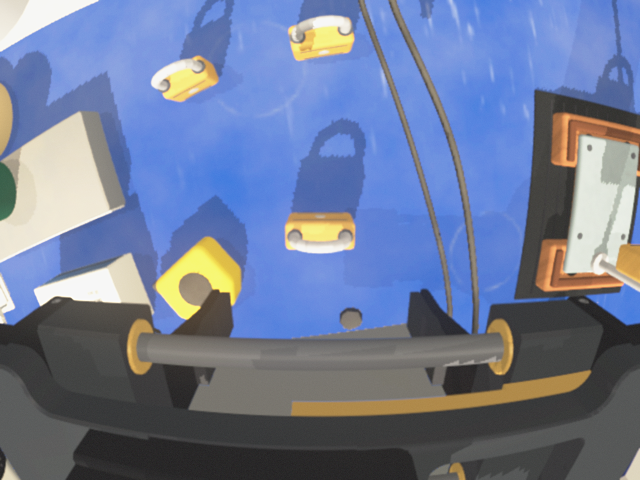

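View pics/s19_z.png

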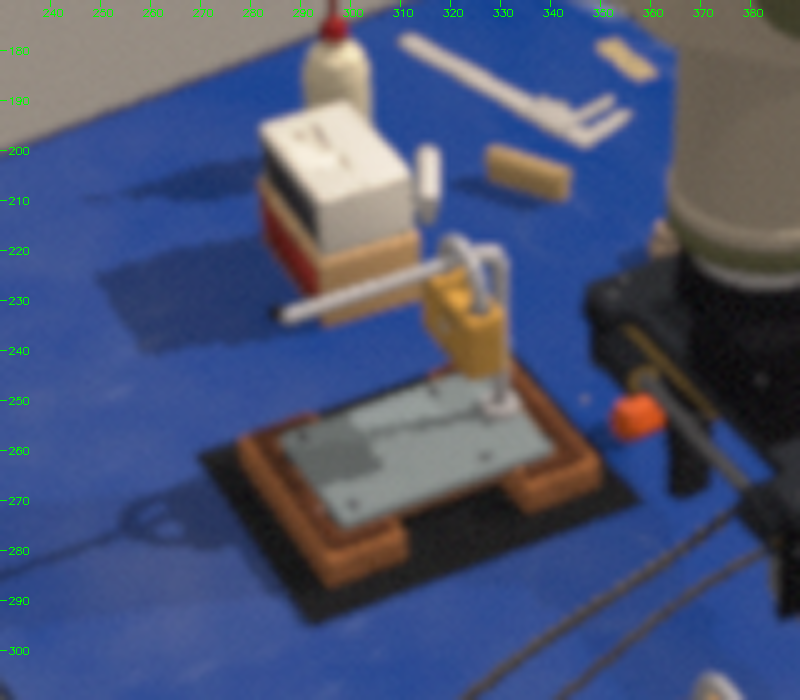

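```bash
python3 - <<'E'
from h import *
zoom('w19',(260,190,380,270),6)
c=Cam('w19'); print('tape',c.atz([[210,237],[240,263],[233,295]],35).round(), c.atz([[242,270]],0).round())
E
```

```text
tape [[ 550. -376.   35.]
 [ 577. -355.   35.]
 [ 606. -368.   35.]] [[ 595. -364.    0.]]
```

View pics/w19_z.png

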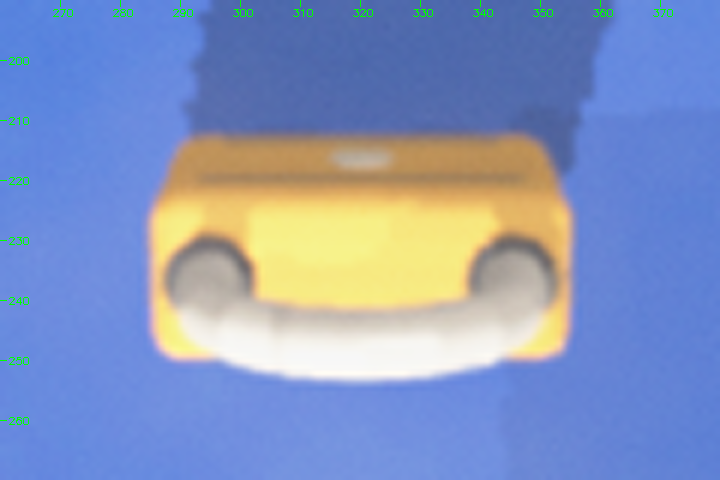

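```bash
python3 - <<'E'
from h import *
c=Cam('w19')
q=c.atz([[295,236],[345,236]],43);d=q[1]-q[0];print(q.mean(0).round(1),np.linalg.norm(d).round(1),np.degrees(np.arctan2(d[1],d[0])).round(1))
q=c.atz([[285.5,223],[355,223],[354.5,250],[286.5,250]],43);print(q.mean(0).round(1),np.linalg.norm(q-np.roll(q,1,0),axis=1).round(1))
E
```

```text
[ 560.6 -283.    43. ] 40.4 82.0
[ 561.2 -282.7   43. ] [22.6 55.7 22.6 55.6]
```

Request:
drive_tool(
  plan=[
    [-0.003,0.0008,-0.03,0,0,0,0.2],
    [0,0,-0.04,0,0,0,0.2],
    [0,0,-0.045,0,0,0,0.2],
    [0,0,-0.03,0,0,0,0.2],
    [0,0,-0.01,0,0,0,0.2],
    [0,0,0,0,0,0,0.2],
    [0,0,0,0,0,0,0.7],
    [0,0,0,0,0,0,0.7],
    [0,0,0,0,0,0,0.7],
    [0,0,0,0,0,0,0.7],
    [0,0,0,0,0,0,0.7],
  ],
)

```text
t: 35.33
ee_pos: [560.8, -283.1, 36.5]
eef_rot: [-180.0, 0.1, 172.3]
wrist_force: [-0.5, -0.5, 6.8]
gripper_width: 0.65
```

Request:
drive_tool(
  plan=[
    [0,0,0.03,0,0,0,0.7],
    [0,0,0.05,0,0,0,0.7],
    [-0.015,0.02,0.045,0,0,0,0.7],
    [-0.025,0.035,0,0,0,0,0.7],
    [-0.025,0.05,0,0,0,0,0.7],
    [-0.025,0.05,0,0,0,0,0.7],
    [-0.02,0.05,0,0,0,0,0.7],
    [-0.009,0.05,0,0,0,0,0.7],
    [0,0.04,0,0,0,0,0.7],
    [0,0.0168,0,0,0,0,0.7],
    [0,0,0,0,0,0,0.7],
    [0,0,0,0,0,0,0.7],
  ],
)

```text
t: 36.83
ee_pos: [440.9, 28.1, 160.0]
eef_rot: [-180.0, -0.0, 172.2]
wrist_force: [-1.1, -0.0, -2.8]
gripper_width: 0.649
```

```bash
python3 - <<'E'
from h import *
shot('wrist','w20');shot('side','d20',(240,150,380,290),5);shot('scene','s20',(230,150,390,290),5);print(readout.get_obs()['qpos'].round())
E
```

```text
w20 t 36.83 [440.9  28.1 160. ] [-180.    -0.   172.2] w 0.649 F [-1.1 -0.  -2.8]
d20 t 36.88 [440.9  28.  160. ] [-180.    -0.   172.2] w 0.653 F [-0.7  0.9 -3.6]
s20 t 36.92 [440.9  28.1 160. ] [-180.    -0.   172.2] w 0.655 F [ 1.1  0.  -2.9]
[ 22.   2. -32. 115.   1.  64.  72.]
```

View pics/w20.png

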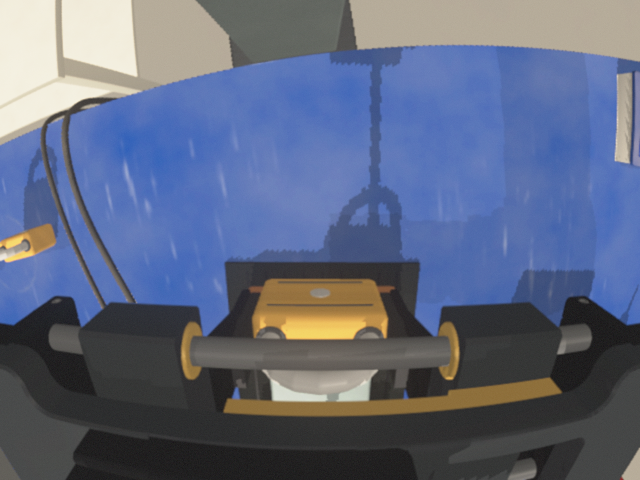

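View pics/d20_z.png

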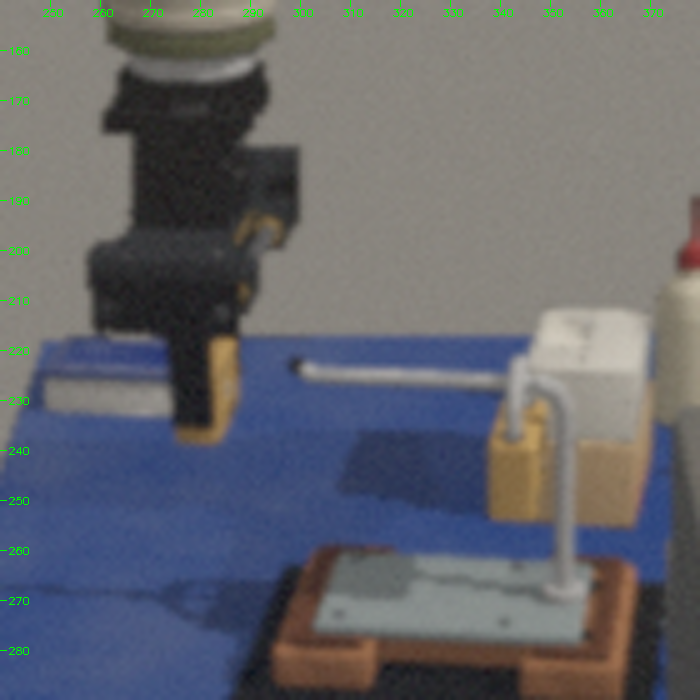

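View pics/s20_z.png

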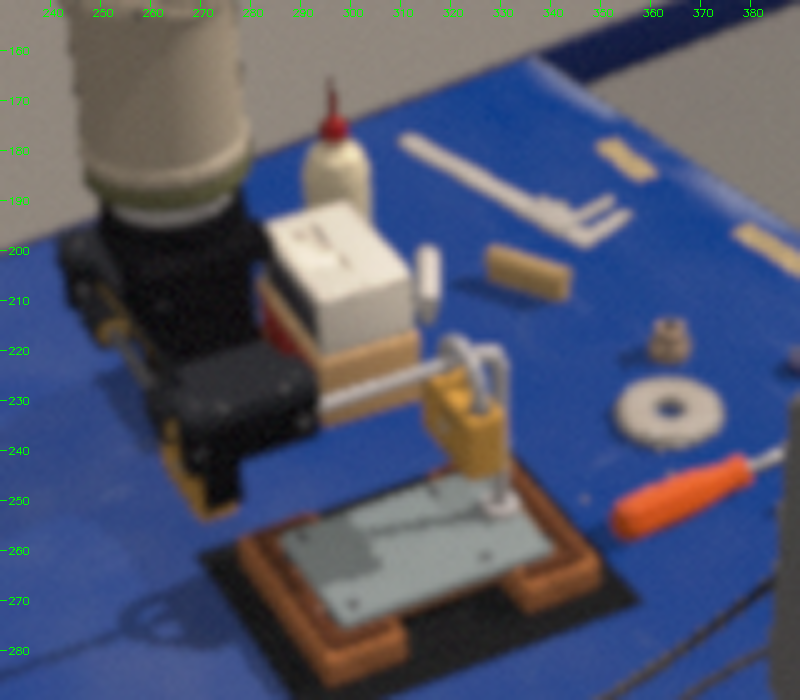

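Request:
drive_tool(
  plan=[
    [0,0.0005,-0.011,0,0,0,0.7],
    [0,0,-0.0105,0,0,0,0.7],
    [0,0,0,0,0,0,0.7],
    [0.0198,-0.0027,0,0,0,0,0.7],
    [0.0178,-0.0024,0,0,0,0,0.7],
    [0,0,0,0,0,0,0.7],
    [0,0,0,0,0,0,0.7],
  ],
)

```text
t: 37.85
ee_pos: [478.0, 24.7, 138.4]
eef_rot: [180.0, -0.1, 172.3]
wrist_force: [0.4, 0.2, -2.6]
gripper_width: 0.65
```

Request:
drive_tool(
  plan=[
    [0.006,-0.002,0,0,0,0,0.7],
    [0.018,-0.0024,0,0,0,0,0.7],
    [0.02,-0.0027,0,0,0,0,0.7],
    [0.02,-0.0027,0,0,0,0,0.7],
    [0.02,-0.0027,0,0,0,0,0.7],
    [0.0105,-0.0014,0,0,0,0,0.7],
    [0,0,0,0,0,0,0.7],
    [0,0,0,0,0,0,0.7],
  ],
)

```text
t: 38.85
ee_pos: [572.5, 10.8, 138.5]
eef_rot: [-180.0, -0.0, 172.3]
wrist_force: [0.2, -0.3, -2.3]
gripper_width: 0.654
```

```bash
python3 - <<'E'
from h import *
shot('wrist','w21');shot('side','d21',(270,170,390,290),5)
E
```

```text
w21 t 38.85 [572.5  10.8 138.5] [-180.    -0.   172.3] w 0.654 F [ 0.2 -0.3 -2.3]
d21 t 38.9 [572.5  10.8 138.7] [-180.    -0.   172.3] w 0.65 F [-1.1 -0.3 -1.9]
```

View pics/w21.png

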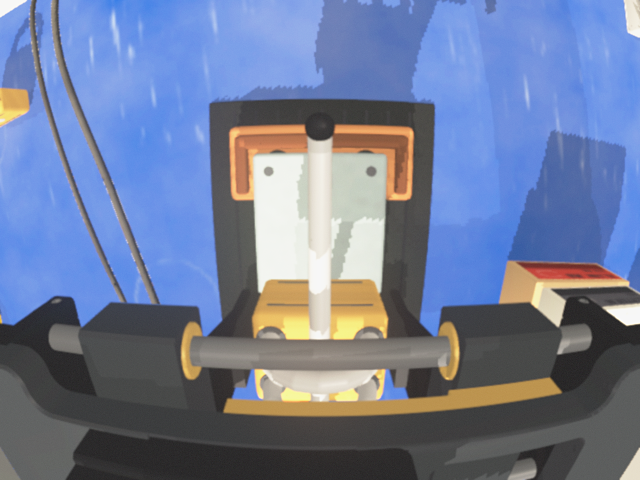

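View pics/d21_z.png

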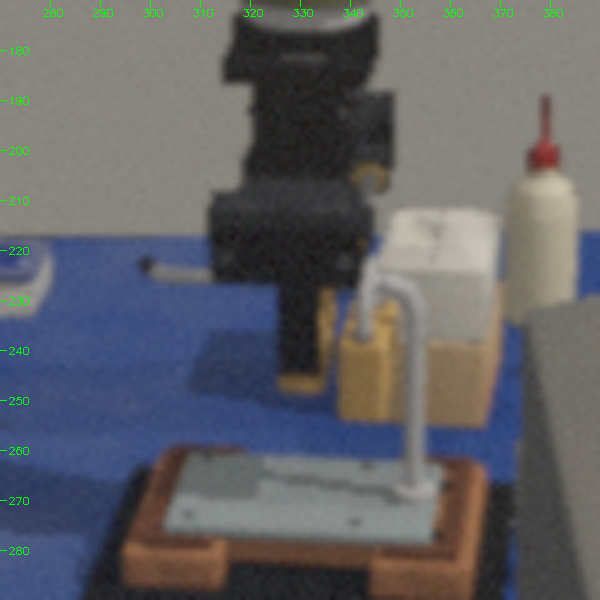

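Request:
drive_tool(
  plan=[
    [0,0,-0.006,0,0,0,0.7],
    [0,0,-0.004,0,0,0,0.7],
    [0,0,-0.001,0,0,0,0.7],
    [0,0,-0.0005,0,0,0,0.7],
    [0,0,0,0,0,0,0.7],
    [0,0,0,0,0,0,0.7],
  ],
)

```text
t: 39.7
ee_pos: [573.1, 10.6, 127.3]
eef_rot: [180.0, 0.0, 172.3]
wrist_force: [-2.0, -0.3, 3.1]
gripper_width: 0.651
```

Supported by the arm. Release and rise.

Request:
drive_tool(
  plan=[
    [0,0,0,0,0,0,0.2],
    [0,0,0,0,0,0,0.1],
    [0,0,0,0,0,0,0.1],
    [0,0,0,0,0,0,0.1],
    [0,0,0,0,0,0,0.1],
    [0,0,0.02,0,0,0,0.1],
    [0,0,0.045,0,0,0,0.1],
    [0,0,0.05,0,0,0,0.1],
    [-0.01,-0.02,0.02,0,0,2,0.1],
    [-0.02,-0.04,0,0,0,2,0.1],
    [-0.02,-0.05,0,0,0,2,0.1],
    [-0.02,-0.05,0,0,0,2,0.1],
  ],
)

```text
t: 41.2
ee_pos: [502.5, -150.6, 263.9]
eef_rot: [-180.0, 0.1, -179.6]
wrist_force: [0.4, -0.0, -0.2]
gripper_width: 0.901
```

Request:
drive_tool(
  plan=[
    [-0.02,-0.05,0,0,0,2,0.1],
    [-0.02,-0.04,0,0,0,1,0.1],
    [-0.02,-0.015,-0.03,0,0,0,0.1],
    [-0.02,-0.005,-0.03,0,0,0,0.1],
    [0,0,0,0,0,0,0.1],
    [0,0,0,0,0,0,0.1],
  ],
)

```text
t: 41.95
ee_pos: [424.6, -259.1, 204.1]
eef_rot: [-179.9, 0.1, -176.6]
wrist_force: [1.0, 0.0, 1.1]
gripper_width: 0.902
```

```bash
python3 - <<'E'
from h import *
shot('wrist','w22');shot('scene','s22',(230,170,390,310),5);print(readout.get_obs()['qpos'].round())
E
```

```text
w22 t 41.95 [ 424.6 -259.1  204.1] [-1.799e+02  1.000e-01 -1.766e+02] w 0.902 F [1.  0.  1.1]
s22 t 42.0 [ 424.8 -259.1  204.1] [-179.9    0.2 -176.6] w 0.899 F [ 0.1  0.2 -0.2]
[ 44.   6. -19. 105.   2.  70. 118.]
```

View pics/w22.png

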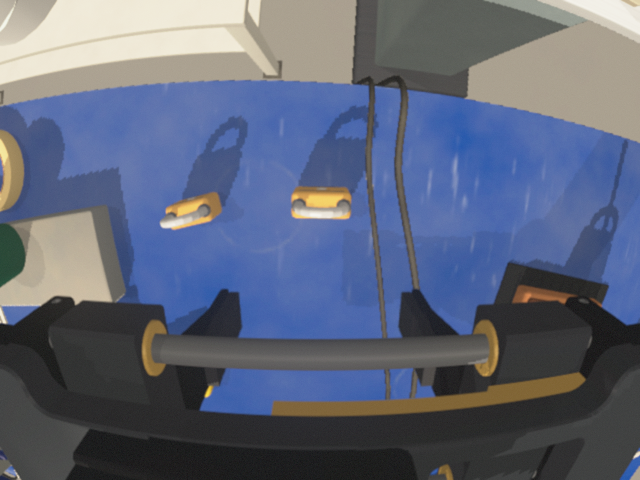

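View pics/s22_z.png

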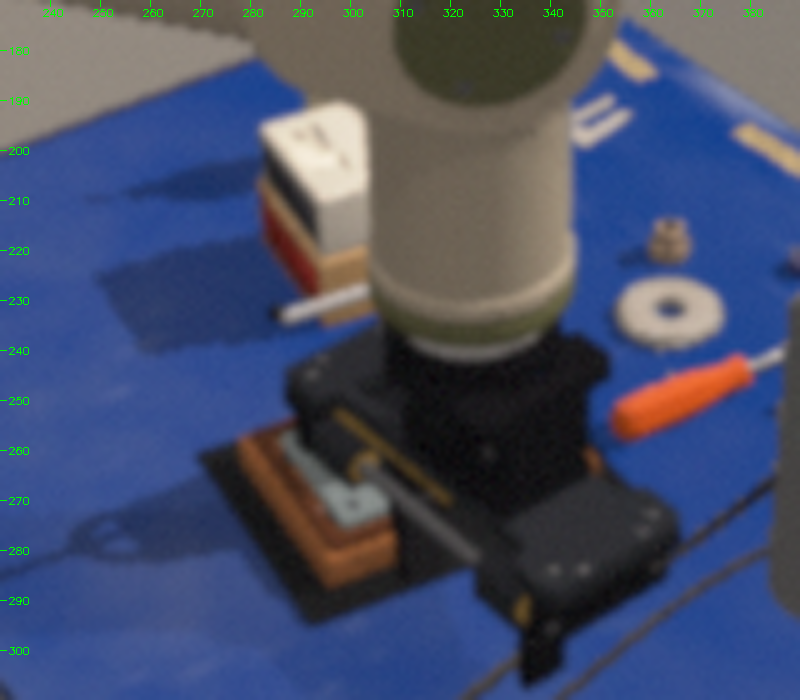

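```bash
python3 - <<'E'
from h import *
zoom('w22',(150,170,370,240),3)
E
```

```text
(no output)
```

View pics/w22_z.png

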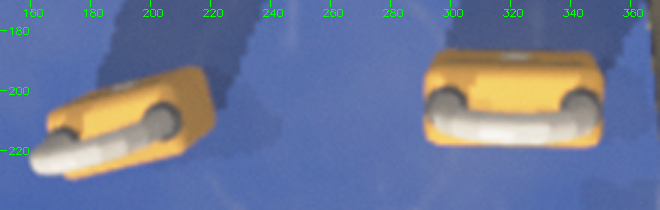

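```bash
python3 - <<'E'
from h import *
c=Cam('w22')
for v,h in (([[299.5,204],[343,204]],41),([[172,216],[203.5,209]],39)):
  q=c.atz(v,h); d=q[1]-q[0]; print(q.mean(0).round(1),np.linalg.norm(d).round(1),np.degrees(np.arctan2(d[1],d[0])).round(1))
E
```

```text
[ 397.9 -259.5   41. ] 36.1 93.4
[ 410.9 -375.8   39. ] 31.0 103.6
```

Request:
drive_tool(
  plan=[
    [-0.0265,-0.0003,0,0,0,0,0.15],
    [0,0,-0.04,0,0,0,0.15],
    [0,0,-0.045,0,0,0,0.15],
    [0,0,-0.045,0,0,0,0.15],
    [0,0,-0.03,0,0,0,0.15],
    [0,0,-0.009,0,0,0,0.15],
    [0,0,0,0,0,0,0.15],
    [0,0,0,0,0,0,0.8],
    [0,0,0,0,0,0,0.8],
    [0,0,0,0,0,0,0.8],
    [0,0,0,0,0,0,0.8],
    [0,0,0,0,0,0,0.8],
  ],
)

```text
t: 43.55
ee_pos: [396.9, -259.9, 33.6]
eef_rot: [-180.0, 0.0, -176.7]
wrist_force: [-1.9, 1.2, 6.0]
gripper_width: 0.575
```

```bash
python3 - <<'E'
from h import *
shot('wrist','w23');print(readout.get_obs()['qpos'].round())
E
```

```text
w23 t 43.55 [ 396.9 -259.9   33.6] [-180.     0.  -176.7] w 0.575 F [-1.9  1.2  6. ]
[ 44.  15. -18. 117.   6.  48. 116.]
```

View pics/w23.png

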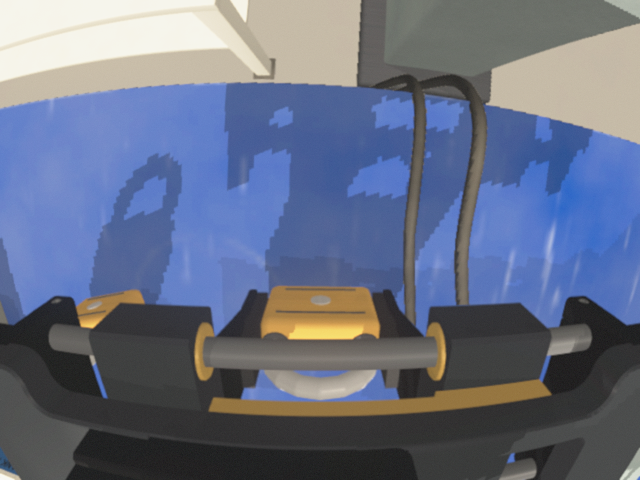

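Request:
drive_tool(
  plan=[
    [0,0,0.03,0,0,0,0.8],
    [0.01,0,0.05,0,0,0,0.8],
    [0.015,0.015,0.047,0,0,-2,0.8],
    [0.012,0.035,0,0,0,-3,0.8],
    [0.008,0.045,0,0,0,-3,0.8],
    [0,0.05,0,0,0,-3,0.8],
    [0,0.05,0,0,0,0,0.8],
    [0,0.05,0,0,0,0,0.8],
    [0,0.035,0,0,0,0,0.8],
    [0,0.0085,0,0,0,0,0.8],
    [0,0,0,0,0,0,0.8],
    [0,0,0,0,0,0,0.8],
  ],
)

```text
t: 45.1
ee_pos: [441.6, 27.5, 159.9]
eef_rot: [-180.0, -0.0, 172.2]
wrist_force: [0.0, -0.5, -1.7]
gripper_width: 0.576
```

```bash
python3 - <<'E'
from h import *
shot('side','d24',(240,150,380,290),5);shot('scene','s24',(230,150,390,290),5);print(readout.get_obs()['qpos'].round())
E
```

```text
d24 t 45.1 [441.6  27.5 159.9] [-180.    -0.   172.2] w 0.576 F [ 0.  -0.5 -1.7]
s24 t 45.15 [441.6  27.5 159.9] [-180.    -0.   172.2] w 0.571 F [-0.5 -0.  -3.4]
[ 25.   2. -35. 115.   1.  64.  72.]
```

View pics/d24_z.png

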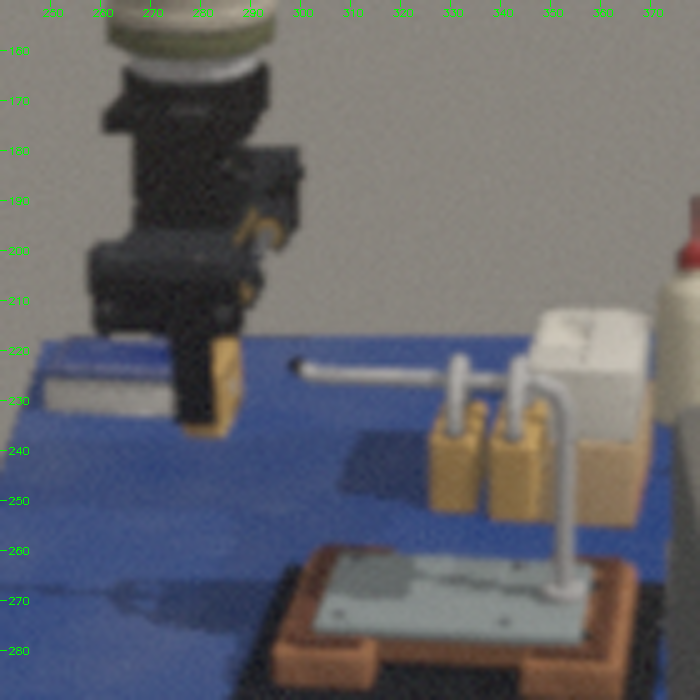

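View pics/s24_z.png

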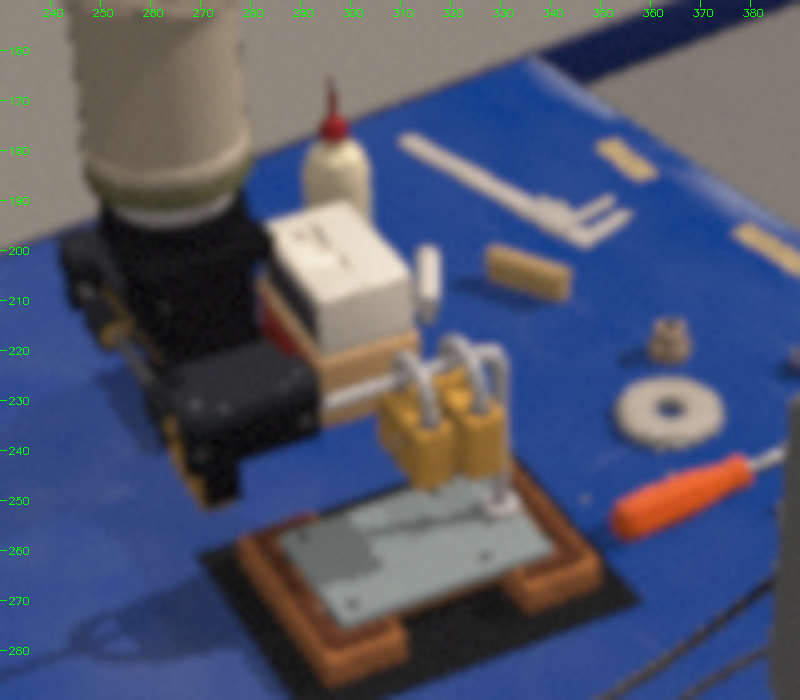

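Request:
drive_tool(
  plan=[
    [0,0,-0.011,0,0,0,0.8],
    [0,0,-0.0113,0,0,0,0.8],
    [0,0,0,0,0,0,0.8],
    [0.019,-0.0026,0,0,0,0,0.8],
    [0.0175,-0.0023,0,0,0,0,0.8],
    [0,0,0,0,0,0,0.8],
    [0,0,0,0,0,0,0.8],
  ],
)

```text
t: 46.08
ee_pos: [477.5, 24.1, 137.6]
eef_rot: [180.0, -0.0, 172.3]
wrist_force: [0.7, -0.3, -1.4]
gripper_width: 0.574
```

Request:
drive_tool(
  plan=[
    [0.006,-0.0015,0,0,0,0,0.8],
    [0.018,-0.0024,0,0,0,0,0.8],
    [0.02,-0.0027,0,0,0,0,0.8],
    [0.015,-0.002,0,0,0,0,0.8],
    [0.0072,-0.001,0,0,0,0,0.8],
    [0,0,0,0,0,0,0.8],
    [0,0,0,0,0,0,0.8],
  ],
)

```text
t: 46.95
ee_pos: [543.8, 14.5, 137.7]
eef_rot: [-180.0, -0.0, 172.3]
wrist_force: [-0.3, -0.8, -1.7]
gripper_width: 0.574
```

```bash
python3 - <<'E'
from h import *
shot('wrist','w25');shot('side','d25',(270,170,390,290),5)
E
```

```text
w25 t 46.95 [543.8  14.5 137.7] [-180.    -0.   172.3] w 0.574 F [-0.3 -0.8 -1.7]
d25 t 47.0 [543.8  14.4 137.8] [-180.    -0.   172.3] w 0.573 F [-0.3 -0.3 -1.9]
```

View pics/w25.png

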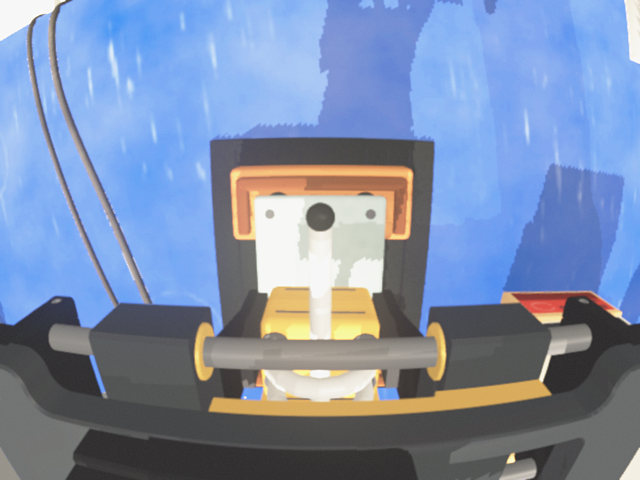

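View pics/d25_z.png

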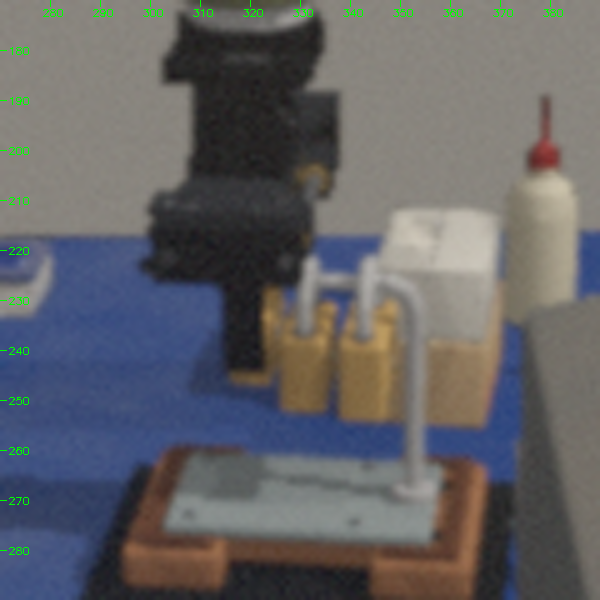

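Request:
drive_tool(
  plan=[
    [0,0,-0.006,0,0,0,0.8],
    [0,0,-0.004,0,0,0,0.8],
    [0,0,-0.001,0,0,0,0.8],
    [0,0,-0.0005,0,0,0,0.8],
    [0,0,0,0,0,0,0.8],
    [0,0,0,0,0,0,0.8],
  ],
)

```text
t: 47.8
ee_pos: [544.4, 14.3, 126.5]
eef_rot: [180.0, 0.0, 172.3]
wrist_force: [-2.3, -0.8, 2.2]
gripper_width: 0.573
```

Request:
drive_tool(
  plan=[
    [0,0,0,0,0,0,0.3],
    [0,0,0,0,0,0,0.2],
    [0,0,0,0,0,0,0.2],
    [0,0,0,0,0,0,0.2],
    [0,0,0,0,0,0,0.2],
    [0,0,0.02,0,0,0,0.2],
    [0,0,0.045,0,0,0,0.2],
    [0,0,0.05,0,0,0,0.2],
    [-0.005,-0.02,0.01,0,0,2,0.2],
    [-0.01,-0.04,0,0,0,2,0.2],
    [-0.01,-0.05,0,0,0,2,0.2],
    [-0.01,-0.05,0,0,0,3,0.2],
  ],
)

```text
t: 49.3
ee_pos: [508.8, -147.1, 251.5]
eef_rot: [-180.0, 0.0, -178.6]
wrist_force: [0.8, 0.4, 0.5]
gripper_width: 0.796
```

Request:
drive_tool(
  plan=[
    [-0.01,-0.05,0,0,0,3,0.2],
    [-0.01,-0.05,0,0,0,3,0.2],
    [-0.01,-0.05,0,0,0,3,0.2],
    [-0.01,-0.045,0,0,0,3,0.2],
    [-0.01,-0.025,-0.02,0,0,1,0.2],
    [0,-0.01,-0.03,0,0,0,0.2],
    [0,0,0,0,0,0,0.2],
    [0,0,0,0,0,0,0.2],
  ],
)

```text
t: 50.3
ee_pos: [460.0, -375.1, 202.4]
eef_rot: [-180.0, 0.0, -165.6]
wrist_force: [0.4, 0.4, 0.2]
gripper_width: 0.798
```

```bash
python3 - <<'E'
from h import *
shot('wrist','w26');shot('side','d26',(270,170,390,290),5);print(readout.get_obs()['qpos'].round())
E
```

```text
w26 t 50.3 [ 460.  -375.1  202.4] [-180.     0.  -165.6] w 0.798 F [0.4 0.4 0.2]
d26 t 50.35 [ 460.3 -375.1  202.8] [-1.799e+02  1.000e-01 -1.656e+02] w 0.802 F [-1.   0.1  0.3]
[ 51.  18. -19.  91.   6.  72. 135.]
```

View pics/w26.png

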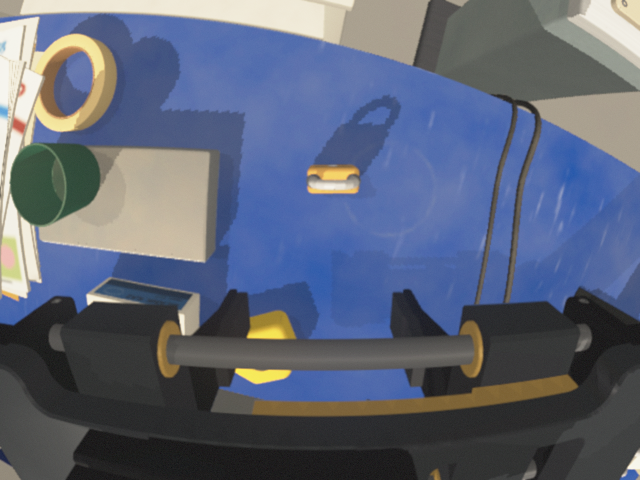

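View pics/d26_z.png

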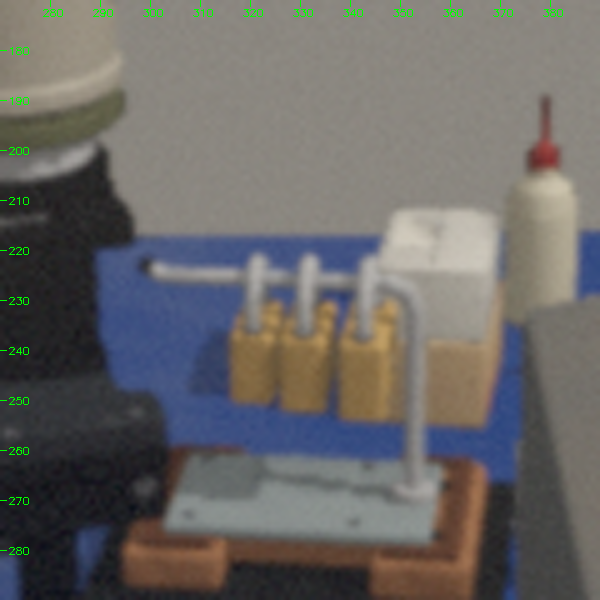

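```bash
python3 - <<'E'
from h import *
zoom('w26',(290,150,380,210),8)
c=Cam('w26');print(c.atz([[218,152],[215,262]],30).round())
E
```

```text
[[ 412. -477.   30.]
 [ 510. -461.   30.]]
```

View pics/w26_z.png

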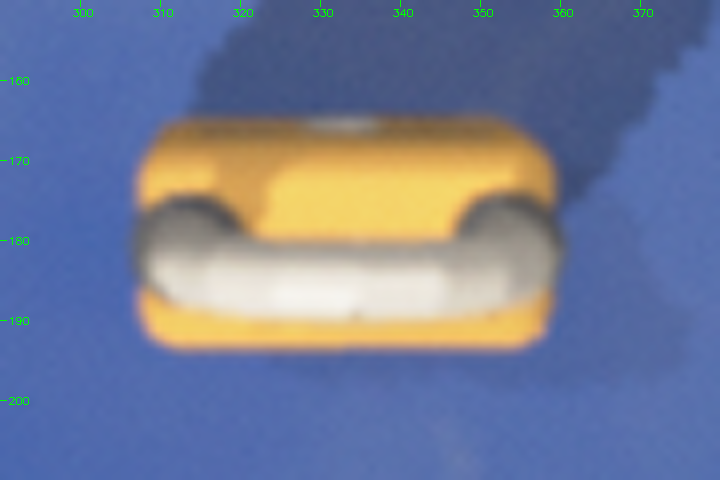

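```bash
python3 - <<'E'
from h import *
c=Cam('w26')
q=c.atz([[313.5,180.5],[353,180.5]],39);d=q[1]-q[0];print(q.mean(0).round(1),np.linalg.norm(d).round(1),np.degrees(np.arctan2(d[1],d[0])).round(1))
q=c.atz([[307,170],[359,170],[359,194],[307,194]],39);print(q.mean(0).round(1),np.linalg.norm(q-np.roll(q,1,0),axis=1).round(1))
E
```

```text
[ 412.2 -375.8   39. ] 32.4 104.6
[ 413.5 -375.6   39. ] [19.9 42.5 20.  43. ]
```

Request:
drive_tool(
  plan=[
    [-0.024,-0.0003,0,0,0,0,0.25],
    [-0.0237,-0.0003,-0.02,0,0,0,0.25],
    [0,0,-0.045,0,0,0,0.25],
    [0,0,-0.045,0,0,0,0.25],
    [0,0,-0.04,0,0,0,0.25],
    [0,0,-0.018,0,0,0,0.25],
    [0,0,0,0,0,0,0.25],
    [0,0,0,0,0,0,0.8],
    [0,0,0,0,0,0,0.8],
    [0,0,0,0,0,0,0.8],
    [0,0,0,0,0,0,0.8],
    [0,0,0,0,0,0,0.8],
  ],
)

```text
t: 51.9
ee_pos: [412.0, -376.7, 34.2]
eef_rot: [-179.9, 0.0, -165.7]
wrist_force: [-0.6, 1.2, 6.3]
gripper_width: 0.493
```

```bash
python3 - <<'E'
from h import *
shot('wrist','w27');print(readout.get_obs()['qpos'].round())
E
```

```text
w27 t 51.9 [ 412.  -376.7   34.2] [-179.9    0.  -165.7] w 0.493 F [-0.6  1.2  6.3]
[ 53.  24. -18. 105.   9.  52. 135.]
```

View pics/w27.png

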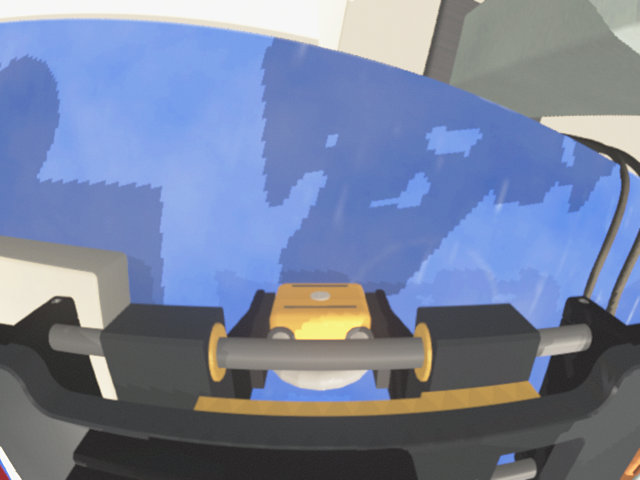

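Request:
drive_tool(
  plan=[
    [0,0,0.035,0,0,0,0.8],
    [0.006,0,0.05,0,0,0,0.8],
    [0.01,0.02,0.044,0,0,-2,0.8],
    [0.01,0.045,0,0,0,-3,0.8],
    [0,0.05,0,0,0,-4,0.8],
    [0,0.05,0,0,0,-4,0.8],
    [0,0.05,0,0,0,-4,0.8],
    [0,0.05,0,0,0,-3,0.8],
    [0,0.05,0,0,0,-2,0.8],
    [0,0.05,0,0,0,0,0.8],
    [0,0.03,0,0,0,0,0.8],
    [0,0.0105,0,0,0,0,0.8],
  ],
)

```text
t: 53.45
ee_pos: [437.4, 30.8, 162.4]
eef_rot: [-180.0, 0.0, 172.5]
wrist_force: [-0.3, -0.2, -0.9]
gripper_width: 0.491
```

Request:
drive_tool(
  plan=[
    [0,0,0,0,0,0,0.8],
    [0,0,0,0,0,0,0.8],
  ],
)

```text
t: 53.7
ee_pos: [437.6, 27.8, 162.2]
eef_rot: [-180.0, -0.0, 172.2]
wrist_force: [0.1, 0.1, -0.8]
gripper_width: 0.487
```

```bash
python3 - <<'E'
from h import *
shot('side','d28',(240,150,380,290),5);shot('scene','s28',(230,150,390,290),5)
E
```

```text
d28 t 53.7 [437.6  27.8 162.2] [-180.    -0.   172.2] w 0.487 F [ 0.1  0.1 -0.8]
s28 t 53.75 [437.6  27.8 162.2] [-180.    -0.   172.2] w 0.492 F [-0.2 -0.3 -1.2]
```

View pics/d28_z.png

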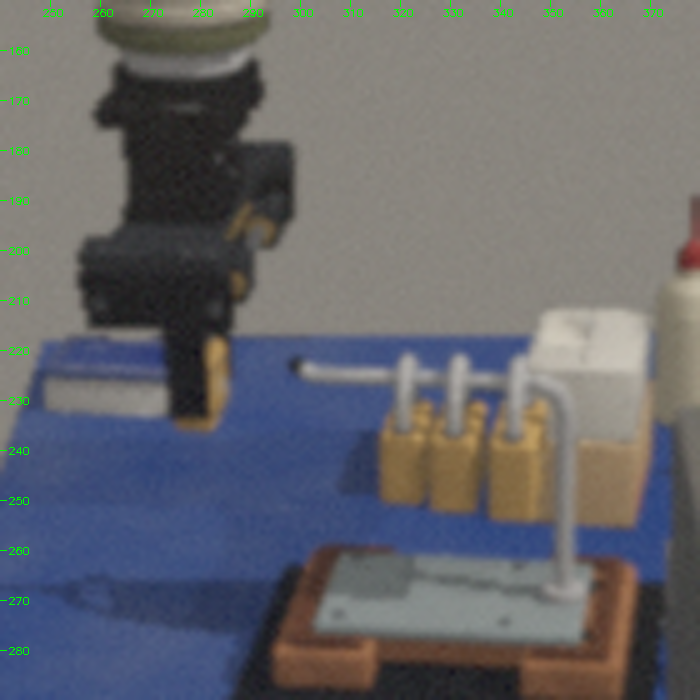

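View pics/s28_z.png

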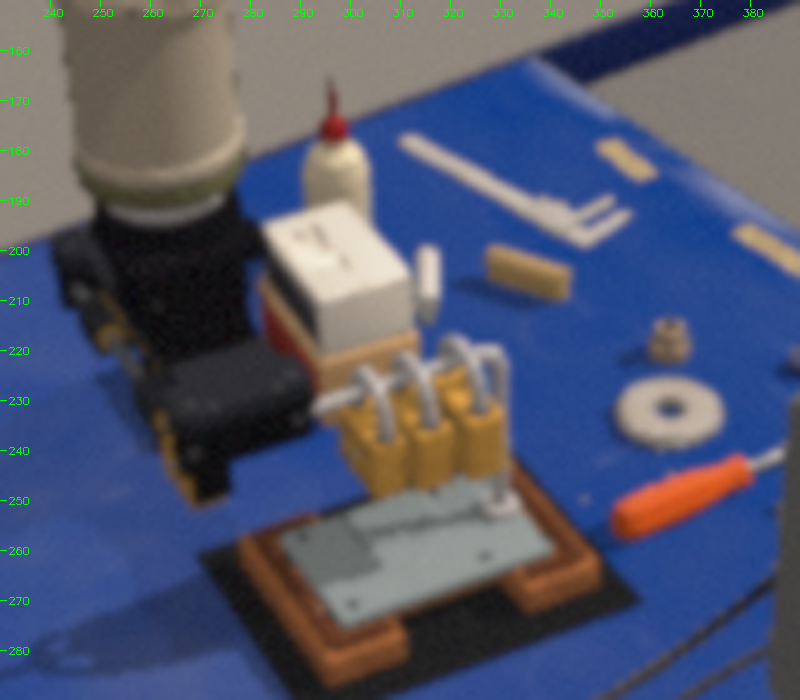

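Request:
drive_tool(
  plan=[
    [0,0,-0.011,0,0,0,0.8],
    [0,0,-0.011,0,0,0,0.8],
    [0,0,0,0,0,0,0.8],
    [0.02,-0.0024,0,0,0,0,0.8],
    [0.015,-0.0018,0,0,0,0,0.8],
    [0,0,0,0,0,0,0.8],
    [0,0,0,0,0,0,0.8],
  ],
)

```text
t: 54.68
ee_pos: [472.2, 25.2, 140.1]
eef_rot: [180.0, -0.0, 172.3]
wrist_force: [-0.2, -0.4, -1.3]
gripper_width: 0.49
```

```bash
python3 - <<'E'
from h import *
shot('wrist','w29');shot('side','d29',(240,170,380,290),5)
E
```

```text
w29 t 54.67 [472.2  25.2 140.1] [180.   -0.  172.3] w 0.49 F [-0.2 -0.4 -1.3]
d29 t 54.73 [472.1  25.2 140.2] [180.   -0.  172.3] w 0.493 F [-0.3  0.7 -2.7]
```

View pics/w29.png

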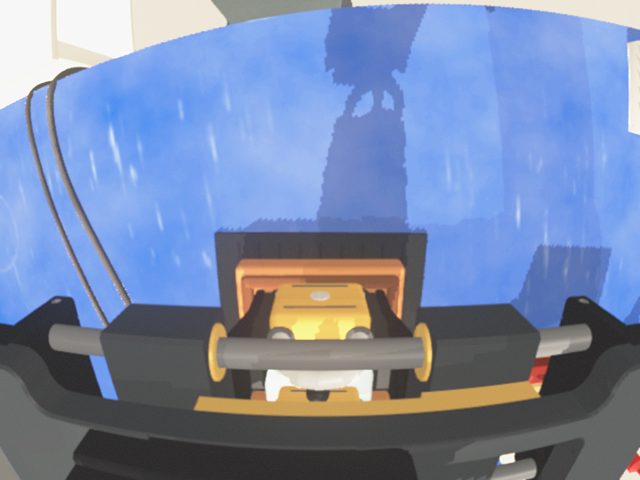

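View pics/d29_z.png

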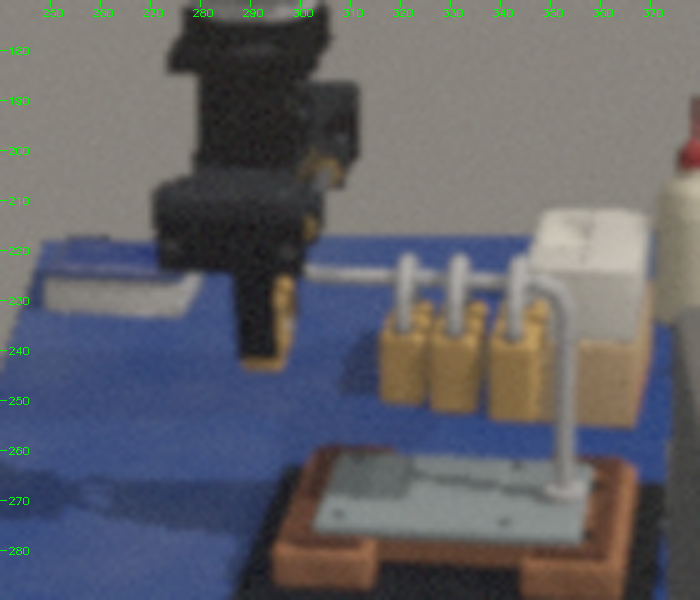

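Request:
drive_tool(
  plan=[
    [0.004,-0.0014,0,0,0,0,0.8],
    [0.012,-0.0016,0,0,0,0,0.8],
    [0.014,-0.0019,0,0,0,0,0.8],
    [0.0128,-0.0017,0,0,0,0,0.8],
    [0,0,0,0,0,0,0.8],
    [0,0,0,0,0,0,0.8],
  ],
)

```text
t: 55.52
ee_pos: [515.1, 18.6, 140.0]
eef_rot: [180.0, -0.0, 172.3]
wrist_force: [-1.1, -0.1, -1.6]
gripper_width: 0.492
```

```bash
python3 - <<'E'
from h import *
shot('wrist','w30');shot('side','d30',(240,170,380,290),5)
E
```

```text
w30 t 55.52 [515.1  18.6 140. ] [180.   -0.  172.3] w 0.492 F [-1.1 -0.1 -1.6]
d30 t 55.58 [515.   18.6 140.2] [180.   -0.  172.3] w 0.488 F [ 0.1 -0.1 -1.2]
```

View pics/w30.png

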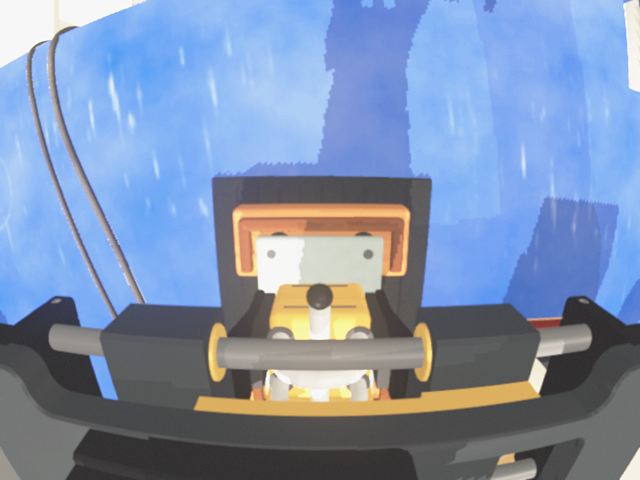

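View pics/d30_z.png

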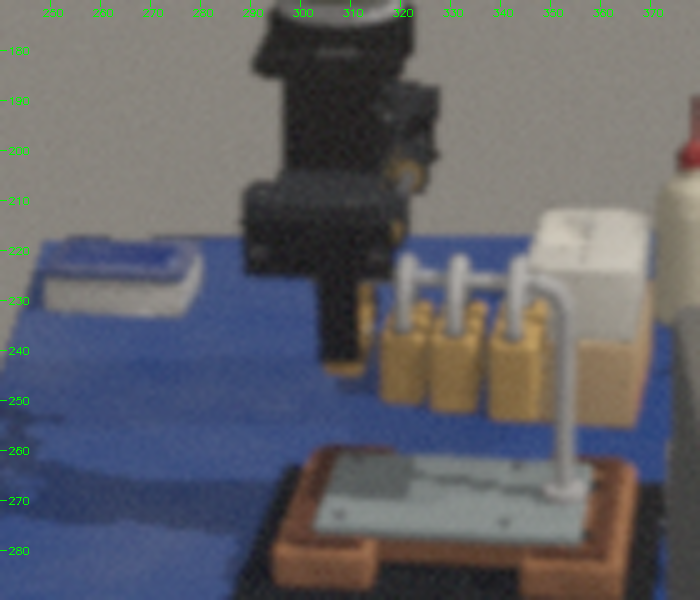

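Centred. Lower and check.

Request:
drive_tool(
  plan=[
    [0,0,-0.006,0,0,0,0.8],
    [0,0,-0.004,0,0,0,0.8],
    [0,0,-0.001,0,0,0,0.8],
    [0,0,-0.0005,0,0,0,0.8],
    [0,0,0,0,0,0,0.8],
    [0,0,0,0,0,0,0.8],
  ],
)

```text
t: 56.38
ee_pos: [515.5, 18.4, 129.0]
eef_rot: [-180.0, 0.0, 172.3]
wrist_force: [-1.8, -0.3, 3.3]
gripper_width: 0.494
```

Request:
drive_tool(
  plan=[
    [0,0,0,0,0,0,0.4],
    [0,0,0,0,0,0,0.3],
    [0,0,0,0,0,0,0.3],
    [0,0,0,0,0,0,0.3],
    [0,0,0,0,0,0,0.3],
    [0,0,0.02,0,0,0,0.3],
    [0,0,0.045,0,0,0,0.3],
    [0,0,0.05,0,0,0,0.3],
    [-0.02,-0.03,0.02,0,0,0,0.3],
    [-0.01,-0.05,0,0,0,0,0.3],
    [0,-0.05,0,0,0,0,0.3],
    [0,-0.03,0,0,0,0,0.3],
  ],
)

```text
t: 57.88
ee_pos: [484.9, -144.3, 263.9]
eef_rot: [-180.0, 0.0, 172.1]
wrist_force: [0.6, -0.9, -0.1]
gripper_width: 0.695
```

Request:
drive_tool(
  plan=[
    [0,0,0,0,0,0,0.3],
    [0,0,0,0,0,0,0.3],
    [0,0,0,0,0,0,0.3],
  ],
)

```text
t: 58.25
ee_pos: [485.6, -140.4, 263.9]
eef_rot: [180.0, 0.0, 172.4]
wrist_force: [0.3, -0.1, -0.1]
gripper_width: 0.699
```

```bash
python3 - <<'E'
from h import *
shot('wrist','w31');shot('side','d31',(240,170,400,290),5);shot('scene','s31',(230,150,390,290),5)
E
```

```text
w31 t 58.25 [ 485.6 -140.4  263.9] [180.    0.  172.4] w 0.699 F [ 0.3 -0.1 -0.1]
d31 t 58.3 [ 485.5 -140.5  263.9] [180.    0.  172.4] w 0.7 F [ 0.2 -0.1  0. ]
s31 t 58.35 [ 485.6 -140.7  263.9] [180.    0.  172.4] w 0.701 F [-0.4 -0.2  0.1]
```

View pics/w31.png

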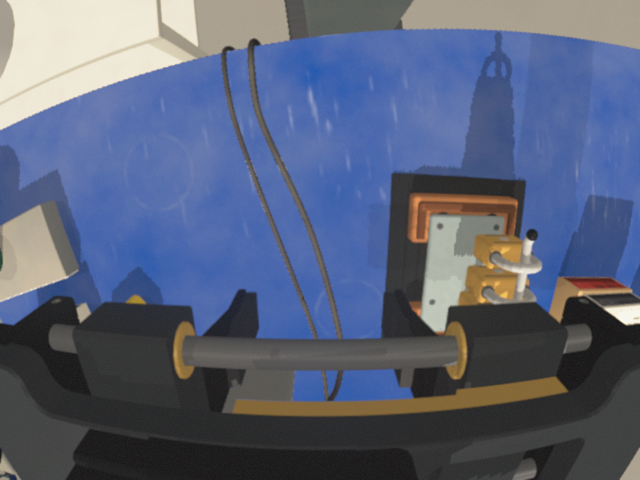

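View pics/d31_z.png

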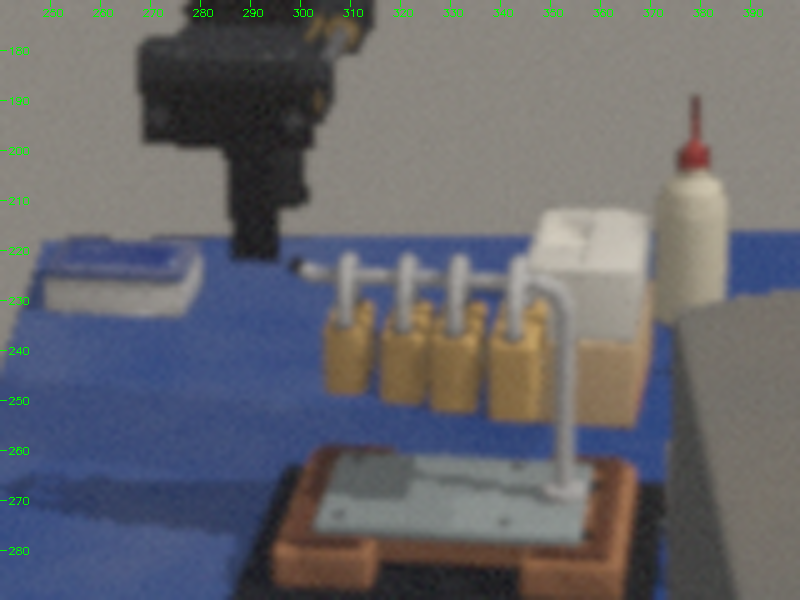

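View pics/s31.png

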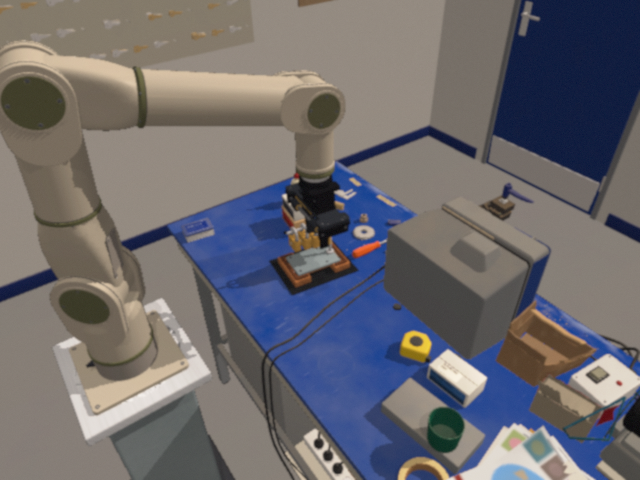

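```bash
python3 - <<'E'
from h import *
print(arm.sign_off())
E
```

```text
the job is handed in; nothing more can be done
None
```

I finished the display and handed it in at about 58 s; no verdict is reported.

**What I did**
- I stacked the white carton on the brown one.
- I laid the base in the middle of the mat and stood the stand in its recess, with the arm pointing to the front.
- I hung the four padlocks present, in order: 64, 57, 50 and 43 mm. The 36 mm padlock was not in the scene.

**What the last checks showed**
- The side picture shows all four padlocks hanging upright and apart, between the post and the turned-up end. The stand is level and the carton stack is square.
- The scene picture shows the bottle, tape measure, tin and screwdriver where they were at the start. I judged this by eye and did not measure their displacement.
- The gripper was clear, with wrist force about zero.
- No check failed. The only disagreements were 1–2 mm between measurements of the stand and arm position, which I corrected before the insertions. I saw no sign that the brown carton or the stand had been knocked aside.

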